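# Fish a dropped bracket out from behind the machine guard

### The arm

A 6-joint arm with a two-finger parallel gripper is mounted at the origin on the work surface. World frame = base frame: x ahead of the robot, y to its left, z up, the work surface at z = 0. Lengths are in mm, angles in degrees, forces in N, time in s.
With the tool pointing down it reaches from about 325 to 925 mm from the base axis. Payload 3.1 kg.
Tool frame: the origin (TCP) lies midway between the tips of the shut fingers; the grasp point (between the pads) lies 19 mm behind it (robot.tcp_to_grasp is the z of the grasp point in the tool frame, in mm); z points along the fingers, y is the line along which they close (so a half turn about z gives the same grasp; the last joint's range is limited). The gripper opens to 85 mm and grips with 20 to 120 N. Pads are 22 mm wide; open, the fingers measure 114 mm over their backs; the gripper's body (76 mm by 85 mm) begins 54 mm behind the grasp point. The pads swing forward as they close: fully open they stand 13 mm farther back than shut.
Start: joints at [68.743, 12.427, 92.441, -0, 75.132, -6.429], TCP at [159.931, 604.203, 210.7] pointing down, gripper open.
Joint ranges: [-157.48, 157.48], [-44.54, 120.13], [17.64, 146.25], [-64.5, 244.5], [7.68, 150.69], [-147.95, 147.95]. Speed limits (degrees/s): [159.86, 159.86, 180, 180, 180, 180].

### API

Orientations are given as a 3x3 rotation matrix whose columns are the frame's x, y, z axes.
In Python, from plant import telemetry, snapshot, camera_params, job, search_frame, tip_of, robot gives the robot as it stands.
- The arm moves only by the tool drive_tool, never from a script. Its argument "rows" is a list of rows, each an object with "offset": the shift along the tool's x, y, z in mm, a list of three; "twist": the turn, a rotation vector about the tool's x, y, z in rad, a list of three; "jaw": the closure, from 0 (fully open) to 1 (shut). A call has 1 to 12 rows; each row shifts and turns the commanded pose from where the row before left it, along the tool's axes as they then stand; what a row does not reach is not made up. A row lasts 1/12 s, in which the tool goes at most 41.7 mm and 7.16 degrees, less where a joint would pass 70% of its speed; a pose out of reach is approached as far as the arm can. A call with a gripper value outside its range is refused whole. The fingers move at their own pace and stop on an object; the grip force is fixed at half the most. Time passes only in rows, so rows that do not move let the fingers close. It gives the time, the measured TCP pose, the force, the opening and the grip force at its end, in the units of the state.
- telemetry.state(): the state, without advancing time (a new reading comes with each control period).
- snapshot(name): name is "scene" or "top"; returns (picture, depth): 480x640x3 uint8, blue, green, red; 480x640 float32, mm along the optical axis (not along the pixel's ray), 0 where there is no reading.
- camera_params(name): a dict with "fx", "fy", "cx", "cy" (pixels), "R" (3x3) and "t" (3): a world point X has camera coordinates R X + t. Camera axes: x right, y down, z forward; pixel columns grow to the right and rows downward; lengths in mm; the calibration is good to about 2 mm. A picture is of the moment at which its call begins. camera_params takes no time and is no camera call.
- job.job_done(): hands the job in; it is judged then, once.
Trained networks look in the newest picture that a camera, given by its name, has taken for a name from the list of things; names that differ only in an ending like _2 or _b are one class to them, and where a whole thing is asked for, a point or a joint stands for the part that bears it (a point fixed in the world has none). Each returns a list of dicts, best first, with "score" (0 to 1); they miss things now and then, are a little off and sometimes report something else, mostly with a low value. They report only what shows in the picture. A call takes as long as a camera call. They do not tell look-alikes from the thing itself.
- search_frame(camera, label): "rect" ([left, top, right, bottom] in pixels, round what is visible of it).
- tip_of(camera, label): "point" ([column, row] in pixels: a listed point, or the origin of a listed thing).
The state is a dict: "time": time; "joint_positions": joint angles; "joint_velocities": joint speeds; "joint_torque": joint torques, N m; "eef_pos": TCP position; "tcp_rot": TCP orientation; "wrist_force": force on the tool from outside, world axes, zero at the start; "torque": the same for the moment, N m; "opening": finger opening in mm; "grasp_force": force on a finger pad.
Only numpy, scipy, OpenCV 4.12 (cv2) and the standard library are available. Lean on these libraries where they do the work, as an engineer would, in place of code of your own. Each camera call takes 0.05 s, during which the arm holds its last target. There are 200 camera calls.

### The job

A steel angle bracket has dropped behind the machine's fixed guard. Take the wooden-handled hooked rod from its sloping rest, reach it in through the guard's open end and draw the bracket right out into the open with the hook, not with the fingers. Then lay the bracket gently in the empty black tray, flat on its side and the same way up as it lay, and put the rod back on its rest as it was, leaving the wood offcuts and the glue bottle where they are.

Things in the scene. Friction and masses are not known exactly. Their poses are not given: they have to be found in the camera images.
- guard: Machine's fixed guard: low tunnel with clear roof, open only at its mouth. Origin: on the bench in the mouth plane, at the inner face of the grey front plate (nearest the robot). +x: across, away from the robot, back plate's inner face at 205 mm; +y: inward, end wall at 290; z up. Plates 6 thick, 75 high; roof z 75 to 83 mm. Turned only about vertical.
- bracket: Steel angle bracket, 0.28 kg, L-shaped seen from above, lying on its side behind the guard. Origin: outer corner, underside; z up. Long leg 70 mm along +x (y 0 to -10 mm), short leg 55 mm along -y (x 0 to 10 mm); both 10 thick, 40 high. At the start its axes are within 0.45 rad of the guard's: short leg towards the mouth, corner towards the front plate.
- rod: Hooked rod, 0.13 kg. Origin: centre of its beech handle, 110 long (x), 30 wide (y), 26 mm high (z). Round aluminium shank, 10 mm thick, along +x to x = 290 mm, where a straight tine of the same thickness turns off square along -y, ending at y = -47. At the start it lies on the rest: +x rises 30 degrees above level, handle low, hook high, tine level.
- rest: Fixed dark steel rest of the rod. Origin: on the bench straight below the resting handle's centre, which is 78 mm above it; +x: level, towards the hook end; z up. The resting rod rises 30 degrees towards +x, its y along rest y. Only the handle's tail and the shank are supported; between these it is free all round. Base plate 6 mm thick. Turned only about vertical.
- tray_empty: The empty black open tray, fixed, where the bracket goes: 125 by 125 mm outside, walls 3.5 mm thick and 34 mm high, floor 3.5 mm thick. Origin: centre of its underside. It may stand left or right of the other tray.
- tray_full: An identical black tray that already holds a wood offcut; fixed. Origin: centre of its underside.
- offcut_a: Beech offcut 85 by 60 by 22 mm lying in the full tray; leave it alone. Origin: centre of its underside.
- offcut_b: Beech offcut 110 by 60 by 28 mm (x, y, z) lying on the bench; leave it alone. Origin: centre of its underside.
- glue: White glue bottle, 52 mm diameter, 130 mm tall, standing on the bench; leave it alone. Origin: centre of its underside.
- vice: Dark bench vice, fixed. Origin: on the bench at the middle of its base's edge nearest the robot. It reaches from x = 0 to 285 mm; y within 60 mm either way (its tommy bar, at x = 275 mm, within 100 mm); 143 mm high.
- rest_seat (a point): Seat for the handle's tail, point on the rod's resting centre line at rod x = -44 mm. Seat 24 mm long along the rod, between cheeks 40 mm apart that reach 5 mm above the centre line; a stop stands 0.5 mm behind the tail's end.
- rest_fork (a point): Fork for the shank, point on the rod's resting centre line at rod x = 200 mm. Fork 12 mm long along the rod, prongs 22 mm apart that reach 15 mm above the centre line.
- machine (a point): Green machine beyond the guard's inner end: its body fills guard x 0 to 205, y 300 to 450 mm and is 130 mm high; a motor of 114 mm diameter on it reaches 300 mm. This point: centre of the body's top.
There are look-alikes about, which are no part of the job. Leave any orange or purple look-alike of the tray_empty alone.

How it is judged (in metres and radians):
On the way, in this order (a step that is already met when the one before it is completed fails the run):
1. the rod bears on the bracket while the bracket is still well behind the guard (contact force between rod and bracket above 0.2 N and y of bracket in the frame of guard above 0.08 m), for 0.05 s.
2. the bracket has been drawn right out of the guard's mouth (y of bracket in the frame of guard below -0.025 m and height (world z) of bracket below 0.02 m), for 0.1 s.
At the end, for the whole second after the job is handed in: Bracket at rest on its side, same face up, flat (0.15 rad) on the empty tray's floor; rod at rest back on its rest, handle low: handle centre within 20 mm along, 12 mm sideways and in height of where it lay, slope within 0.1 rad, roll and heading 0.2 rad (z of bracket in the frame of tray_empty below 0.012 m and x of bracket in the frame of tray_empty between -0.06 and 0.06 m and y of bracket in the frame of tray_empty between -0.06 and 0.06 m and angle between bracket's own z axis and vertical below 0.15 rad and linear speed of each of bracket, rod below 0.02 m/s and x of rod in the frame of rest between -0.02 and 0.02 m and y of rod in the frame of rest between -0.012 and 0.012 m and z of rod in the frame of rest between 0.066 and 0.09 m and angle between rod's own x axis and vertical between 0.95 and 1.15 rad and angle between the y axis of rod and the y axis of rest, either way round below 0.2 rad); the robot touches nothing.
It fails at once if the fingers touched the bracket while it was still behind the guard (contact force between the fingers and bracket above 0.5 N and y of bracket in the frame of guard above -0.01 m and height (world z) of bracket below 0.02 m and x of bracket in the frame of guard above 0 m).
It fails at once if the bracket was dropped or thrown (faster than 1.2 m/s) (linear speed of bracket above 1.2 m/s).
It fails at once if the offcut in the full tray was moved by over 30 mm (distance of offcut_a from where it was at the start of the episode above 0.03 m).
It fails at once if the offcut on the bench was moved by over 30 mm (distance of offcut_b from where it was at the start of the episode above 0.03 m).
It fails at once if the glue bottle was moved by over 30 mm (distance of glue from where it was at the start of the episode above 0.03 m).
It also fails if it takes over 69 s, if anything falls off the work surface, if the arm or the gripper's body presses on something with over 40 N, if the wrist force passes 120 N, or if a joint passes its speed limit or range.

## Working session

There is one attempt and no reset: what is moved stays moved. The work goes in short steps, Python scripts to look and compute and a tool call to move; the robot and the scene stay as the last step left them, time stands still between calls to the robot, and variables do not carry over. Pictures are saved under pics/ and viewed, at most 14 in all, crops included, and the job is handed in when it is done.

Besides the shell and the picture viewer there is one more tool, called after ">>>" in YAML: its name, and indented under it one key for each argument. drive_tool: Moves the arm, as the interface text tells. Its arguments: {"type":"object","properties":{"rows":{"type":"array"}},"required":["rows"]}

```bash
ls; mkdir -p pics; cat > h.py <<'E'
import numpy as np, cv2
from plant import telemetry, snapshot, camera_params, job, search_frame, tip_of, robot
def world(cam,u,v,d):
    p=camera_params(cam);R=np.array(p["R"]);t=np.array(p["t"])
    return R.T@(np.array([(u-p["cx"])/p["fx"]*d,(v-p["cy"])/p["fy"]*d,d])-t)
def onz(cam,u,v,z):
    p=camera_params(cam);R=np.array(p["R"]);t=np.array(p["t"])
    c=-R.T@t; r=R.T@np.array([(u-p["cx"])/p["fx"],(v-p["cy"])/p["fy"],1])
    return c+r*(z-c[2])/r[2]
def proj(cam,X):
    p=camera_params(cam);c=np.array(p["R"])@np.array(X,float)+np.array(p["t"])
    return np.array([p["fx"]*c[0]/c[2]+p["cx"],p["fy"]*c[1]/c[2]+p["cy"]])
def cloud(cam,d):
    p=camera_params(cam);v,u=np.mgrid[0:480,0:640]
    c=np.stack([(u-p["cx"])/p["fx"]*d,(v-p["cy"])/p["fy"]*d,d],-1)
    return (c-np.array(p["t"]))@np.array(p["R"])
E
python3 - <<'E'
from h import *
np.set_printoptions(precision=1,suppress=True)
for c in ["top","scene"]:
    im,d=snapshot(c); cv2.imwrite(f"pics/{c}0.png",im); np.save(f"{c}0.npy",d)
    p=camera_params(c);print(c,p["fx"],-np.array(p["R"]).T@np.array(p["t"]),np.array(p["R"])[2])
    for n in ["guard","bracket","rod","rest","tray_empty","tray_full","offcut_b","glue","vice","rest_seat","rest_fork","machine"]:
        print(c,n,[(np.round(x["point"]),round(x["score"],2)) for x in tip_of(c,n)][:4])
E
```

```text
pics
top 495.54890343440917 [ 478.3   52.6 1302.4] [ 0.1 -0.  -1. ]
top guard [(array([282., 248.]), 0.78)]
top bracket []
top rod [(array([480., 265.]), 0.66)]
top rest [(array([470., 265.]), 0.9)]
top tray_empty [(array([192., 327.]), 0.88), (array([320., 133.]), 0.87), (array([324., 278.]), 0.7), (array([399., 154.]), 0.55)]
top tray_full [(array([396., 280.]), 0.9)]
top offcut_b [(array([398., 278.]), 0.72), (array([441., 299.]), 0.65)]
top glue [(array([251., 300.]), 0.6)]
top vice [(array([396., 156.]), 0.9), (array([395., 278.]), 0.75), (array([513., 190.]), 0.36)]
top rest_seat [(array([475., 278.]), 0.91)]
top rest_fork [(array([514., 190.]), 0.96)]
top machine [(array([114., 221.]), 0.83)]
scene 534.1253370634108 [1191.3  486.2 1008.8] [-0.6 -0.4 -0.7]
scene guard [(array([354., 290.]), 0.9)]
scene bracket []
scene rod [(array([201., 172.]), 0.86)]
scene rest [(array([205., 194.]), 0.94)]
scene tray_empty [(array([476., 276.]), 0.91), (array([335., 248.]), 0.9), (array([232., 362.]), 0.84)]
scene tray_full [(array([272., 213.]), 0.89)]
scene offcut_b [(array([254., 187.]), 0.88), (array([270., 213.]), 0.63)]
scene glue [(array([407., 265.]), 0.6)]
scene vice [(array([179., 299.]), 0.9)]
scene rest_seat []
scene rest_fork [(array([135., 171.]), 0.9)]
scene machine [(array([178., 297.]), 0.43)]
```

View pics/top0.png

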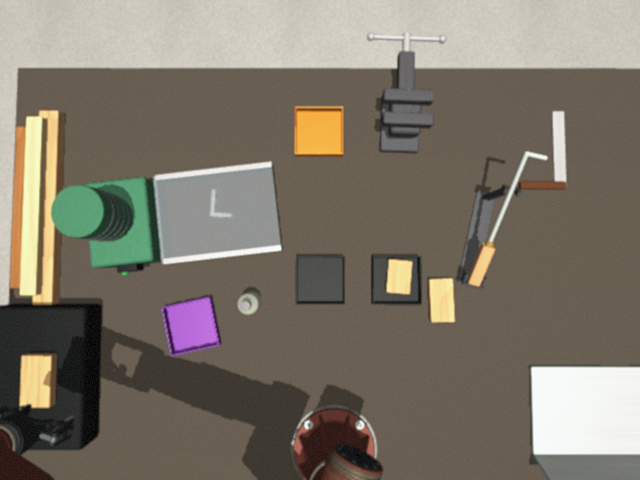

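View pics/scene0.png

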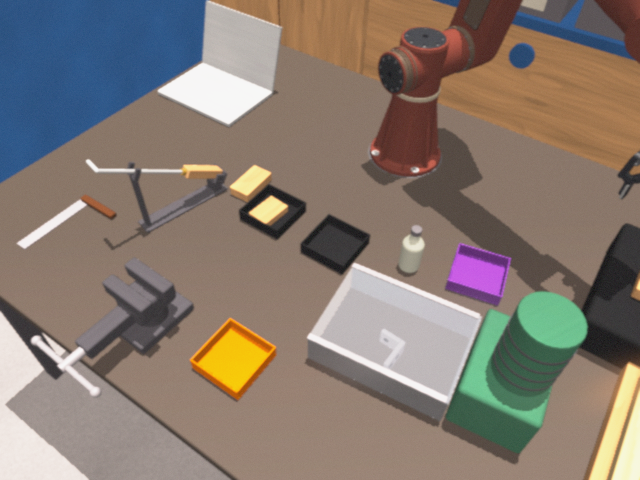

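The top view shows the guard at (165–280, 165–262) with its mouth at col ~278. The bracket L inside it has its corner near (212,214), and the rod is on its rest with the handle at (482,265) and the hook at (527,154).

Possible mix-ups:
- **Trays:** black empty (320,278) is the one I want. Black full (396,280), orange (319,131), purple (191,325) and the big black box at lower left are not.
- **Rod:** the beech-handled rod (482,265) is the one I want. The trowel or saw (558,150) and the rest's shadow (490,160) are not.
- **Offcuts:** (441,299) and (398,277) stay where they are.

```bash
python3 - <<'E'
from h import *
np.set_printoptions(precision=1,suppress=True)
im=cv2.imread("pics/top0.png");d=np.load("top0.npy");P=cloud("top",d)
hsv=cv2.cvtColor(im,cv2.COLOR_BGR2HSV)
a=cv2.resize(im[155:275,145:345],None,fx=4,fy=4,interpolation=cv2.INTER_CUBIC)[:, :800]
b=cv2.resize(im[140:310,430:560],None,fx=3,fy=3,interpolation=cv2.INTER_CUBIC)
cv2.imwrite("pics/c1.png",cv2.resize(np.hstack([a,np.vstack([b,np.zeros((0,b.shape[1],3),np.uint8)])[:480]]),(800,int(480*800/(800+390)))))
# heights in guard region
for r,c in [(255,220),(170,220),(214,212),(215,225),(195,213),(230,240),(200,270),(250,280),(165,271)]:
    print((r,c),P[r,c])
z=P[...,2]
def box(mask,name):
    n,l,s,ce=cv2.connectedComponentsWithStats(mask.astype(np.uint8))
    for i in range(1,n):
        if s[i,4]>15:
            q=P[l==i]; print(name,s[i],ce[i],q.mean(0),"minrect",cv2.minAreaRect(q[:,:2].astype(np.float32)))
reg=np.zeros(z.shape,bool);reg[150:275,150:300]=1
box(reg&(z>55)&(z<95),"plates")
reg[:]=0;reg[180:235,185:250]=1
g=im.min(2); print(g[190:220,205:235:2][::3])
box(reg&(g>165),"brk")
reg[:]=0;reg[240:310,285:350]=1
box(reg&(z>20)&(z<50),"tray")
reg[:]=0;reg[140:300,455:560]=1
box(reg&(hsv[...,1]>90)&(hsv[...,2]>150)&(z>40),"handle")
box(reg&(z>90),"rodhi")
for n,zz in [("tray_empty",0),("rest",0),("rest_seat",56),("rest_fork",178),("rod",78),("glue",0),("guard",0)]:
    for c in ["top","scene"]:
        print(n,c,[onz(c,*x["point"],zz) for x in tip_of(c,n)][:4])
s=telemetry.state();print(s["tcp_rot"],s["opening"],robot.tcp_to_grasp)
E
```

```text
(255, 220) [494.9 279.4  84.4]
(170, 220) [706.3 282.5  80.3]
(214, 212) [596.4 301.   80.5]
(215, 225) [594.2 269.6  76.4]
(195, 213) [644.  299.6  78.2]
(230, 240) [556.8 231.8  77.9]
(200, 270) [631.1 157.6  81.2]
(250, 280) [508.9 137.1   9. ]
(165, 271) [718.3 155.4  83.2]
plates [  150   162   132   102 10919] [214.7 213. ] [599.1 294.4  80. ] minrect ((599.6104736328125, 295.9415283203125), (221.6036834716797, 307.841064453125), 6.63986873626709)
[[148 147 145 160 191 166 150 147 147 142 145 145 145 147 147]
 [146 147 145 174 198 165 146 145 146 145 147 147 147 144 146]
 [146 146 146 179 201 159 138 145 145 146 146 148 146 145 144]
 [147 147 143 189 203 168 149 150 147 148 149 147 146 146 147]
 [148 147 143 186 199 163 149 149 146 144 148 146 145 145 146]
 [147 144 147 189 193 148 146 145 142 146 145 145 147 149 147]
 [150 145 150 193 194 153 149 150 145 146 146 147 143 145 146]
 [147 147 156 197 191 151 148 152 147 149 145 145 146 142 147]
 [147 144 164 201 208 203 198 205 201 196 199 196 191 171 149]
 [148 143 146 148 154 159 159 166 165 163 154 158 162 155 149]]
brk [210 18
[... 822 characters left out ...]
empty scene [array([312.5, 363.9,   0. ]), array([433.2,  35.3,   0. ]), array([824.7,  33.3,   0. ])]
rest top [array([ 470.2, -360.1,    0. ])]
rest scene [array([ 476.4, -362.2,    0. ])]
rest_seat top [array([ 436.5, -355.5,   56. ])]
rest_seat scene []
rest_fork top [array([ 642.4, -408. ,  178. ])]
rest_fork scene [array([ 638.9, -397.7,  178. ])]
rod top [array([ 469.7, -361.3,   78. ])]
rod scene [array([ 476.1, -361.3,   78. ])]
glue top [array([379.8, 212.9,   0. ])]
glue scene [array([376.1, 210.9,   0. ])]
guard top [array([514.9, 132.7,   0. ])]
guard scene [array([516.2, 145.7,   0. ])]
[[-1.   0.3 -0. ]
 [ 0.3  1.  -0. ]
 [ 0.  -0.  -1. ]] 85.61500397665087 -18.700000000000003
```

View pics/c1.png

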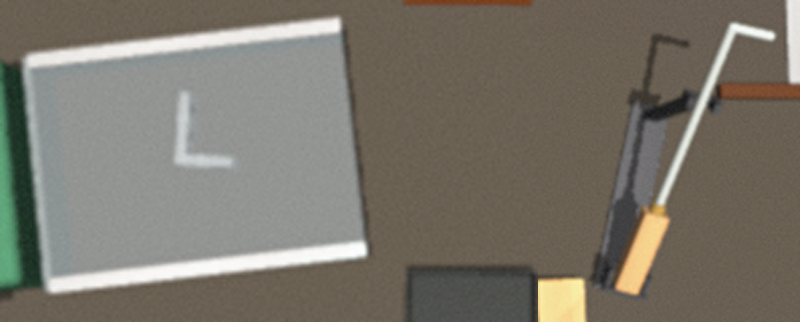

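The crop confirms the bracket's corner is at about (211,216), with the long leg going up to (214,189) and the short leg going right to (231,216). The rod is on its rest, and the black tray is the empty one. I'll fit the poses next and write a planner for the rows.

```bash
cat >> h.py <<'E'
from scipy.spatial.transform import Rotation as Ro
import json
def rodR(head,slope):  # tool rotation holding the rod: tool x = rod x, y = -rod y, z = -rod z
    h,s=np.radians([head,slope])
    rx=np.array([np.cos(s)*np.cos(h),np.cos(s)*np.sin(h),np.sin(s)]);ry=np.array([-np.sin(h),np.cos(h),0])
    return np.column_stack([rx,-ry,-np.cross(rx,ry)])
def plan(wps,jaw,start=None):
    """wps: (p,R,nrows); prints rounded rows from the current pose"""
    s=telemetry.state();p,R=start or (np.array(s["eef_pos"],float),np.array(s["tcp_rot"],float))
    rows=[]
    for tp,TR,n in wps:
        tp=np.array(tp,float)
        for k in range(n):
            m=n-k
            o=np.round(R.T@(tp-p)/m*2)/2
            w=np.round(Ro.from_matrix(R.T@TR).as_rotvec()/m,3)
            rows.append('{"offset":%s,"twist":%s,"jaw":%g}'%(json.dumps([float(x) for x in o]),json.dumps([float(x) for x in w]),jaw))
            if np.linalg.norm(o)>41.7 or np.linalg.norm(w)>.125: print("FAST",k,np.linalg.norm(o),np.linalg.norm(w))
            p=p+R@o;R=R@Ro.from_rotvec(w).as_matrix()
    for i in range(0,len(rows),12): print("["+",".join(rows[i:i+12])+"]")
    print("end",np.round(p,1))
E
python3 - <<'E'
from h import *
from scipy.optimize import minimize
np.set_printoptions(precision=1,suppress=True)
im=cv2.imread("pics/top0.png");sc=cv2.imread("pics/scene0.png")
g=cv2.GaussianBlur(im.min(2).astype(np.float32),(0,0),.7)
xs,ys=np.meshgrid(np.arange(1,70,2.),np.arange(-54,0,2.));
X,Y=np.meshgrid(np.arange(-14,85,2.),np.arange(-69,15,2.))
inL=((X>0)&(X<70)&(Y<0)&(Y>-10))|((X>0)&(X<10)&(Y<0)&(Y>-55))
near=cv2.dilate(inL.astype(np.uint8),np.ones((9,9)))>0
w=np.where(inL,1/inL.sum(),np.where(near,-1/(near&~inL).sum(),0))
def f(q):
    c,s=np.cos(q[2]),np.sin(q[2])
    U=[proj("top",(q[0]+c*x-s*y,q[1]+s*x+c*y,40)) for x,y in zip(X[near],Y[near])]
    U=np.array(U,np.float32)
    return -(cv2.remap(g,U[:,:1],U[:,1:],1)[:,0]*w[near]).sum()
x0=[*onz("top",210.8,215.6,40)[:2],-.1]
r=min((minimize(f,[x0[0]+a,x0[1]+b,x0[2]+e],method="Nelder-Mead",options=dict(initial_simplex=np.array([x0,[x0[0]+6,x0[1],x0[2]],[x0[0],x0[1]+6,x0[2]],[x0[0],x0[1],x0[2]+.15]])+[a,b,e],maxiter=60)) for a,b,e in [(0,0,0),(4,4,.1)]),key=lambda r:r.fun)
print("bracket",r.x,r.fun)
for cx,cy in [(363,241),(366,255),(48,279),(45,290)]: print("front plate",onz("top",145+cx/2.689,155+cy/2.689,75))
for cx,cy in [(341,18),(342,32),(28,67)]: print("back",onz("top",145+cx/2.689,155+cy/2.689,75))
print("tray",onz("top",320.5,279.5,34))
h=np.radians(-14.1);c=np.array([473,-361,78]);rx=np.array([np.cos(h)*.866,np.sin(h)*.866,.5]);ry=np.array([-np.sin(h),np.cos(h),0])
for cam,i in (("top",im),("scene",sc)):
    for a,b in [((-55,0),(290,0)),((290,0),(290,-47))]:
        P=[tuple(np.round(4*proj(cam,c+q[0]*rx+q[1]*ry)).astype(int)) for q in (a,b)]
        print(cam,np.array(P)/4)
E=np.hstack([cv2.resize(x,None,fx=4,fy=4)for x in(im[140:290,455:555],sc[140:290,80:180])])
def seg(img,cam):
    big=cv2.resize(img,None,fx=4,fy=4)
    for a,b in [((-55,0),(290,0)),((290,0),(290,-47))]:
        P=[tuple(int(v) for v in np.round(4*proj(cam,c+q[0]*rx+q[1]*ry))) for q in (a,b)]
        cv2.line(big,P[0],P[1],(0,0,255),1)
    return big
cv2.imwrite("pics/c2.png",np.hstack([seg(im,"top")[560:1160,1820:2200],seg(sc,"scene")[560:920,320:740].repeat(1,0) if 0 else np.pad(seg(sc,"scene")[600:960,300:720],((0,240),(0,0),(0,0)))]))
# first move
T=c+15*rx+(19-6)*-np.cross(rx,ry); R=rodR(-14.1,30); up=-R[:,2]
print("grasp tcp",T)
s=telemetry.state();R0=np.array(s["tcp_rot"])
Rm=R0@Ro.from_rotvec([0,0,1.4]).as_matrix()
plan([([400,200,300],Rm,12),(T+90*up,R,17),(T+up*90,R,1)],0)
E
```

```text
Traceback (most recent call last):
  File "h.py", line 11, in proj
    p=camera_params(cam);c=np.array(p["R"])@np.array(X,float)+np.array(p["t"])
ValueError: time passes only in moves, steps and waits
```

```bash
sed -i '2a _cp=camera_params;_cache={}\ndef camera_params(n):\n    if n not in _cache: _cache[n]=_cp(n)\n    return _cache[n]' h.py
cat > fit.py <<'E'
from h import *
from scipy.optimize import minimize
def fit_bracket(im,x0,d=.15):
    g=cv2.GaussianBlur(im.min(2).astype(np.float32),(0,0),.7)
    X,Y=np.meshgrid(np.arange(-14,85,2.),np.arange(-69,15,2.))
    inL=((X>0)&(X<70)&(Y<0)&(Y>-10))|((X>0)&(X<10)&(Y<0)&(Y>-55))
    near=cv2.dilate(inL.astype(np.uint8),np.ones((9,9)))>0
    w=np.where(inL,1/inL.sum(),np.where(near,-1/(near&~inL).sum(),0))[near];X=X[near];Y=Y[near]
    def f(q):
        c,s=np.cos(q[2]),np.sin(q[2])
        W=np.column_stack([q[0]+c*X-s*Y,q[1]+s*X+c*Y,40+0*X])
        p=camera_params("top");C=W@np.array(p["R"]).T+np.array(p["t"])
        u=(p["fx"]*C[:,0]/C[:,2]+p["cx"]).astype(np.float32);v=(p["fy"]*C[:,1]/C[:,2]+p["cy"]).astype(np.float32)
        return -(cv2.remap(g,u[:,None],v[:,None],1)[:,0]*w).sum()
    best=None
    for a,b,e in [(0,0,0),(4,4,.1),(-4,-4,-.1)]:
        S=np.array([x0]*4,float)+[a,b,e];S[1,0]+=6;S[2,1]+=6;S[3,2]+=d
        r=minimize(f,S[0],method="Nelder-Mead",options=dict(initial_simplex=S))
        if best is None or r.fun<best.fun: best=r
    return best.x,best.fun
E
python3 - <<'E'
from fit import *
np.set_printoptions(precision=2,suppress=True)
im=cv2.imread("pics/top0.png");sc=cv2.imread("pics/scene0.png")
print("bracket",*fit_bracket(im,[*onz("top",210.8,215.6,40)[:2],-.1]))
for cx,cy in [(363,241),(366,255),(48,279),(45,290)]: print("front plate",onz("top",145+cx/2.689,155+cy/2.689,75))
for cx,cy in [(341,18),(342,32),(28,67)]: print("back",onz("top",145+cx/2.689,155+cy/2.689,75))
print("tray",onz("top",320.5,279.5,34))
h=np.radians(-14.1);c=np.array([473,-361,78]);rx=np.array([np.cos(h)*.866,np.sin(h)*.866,.5]);ry=np.array([-np.sin(h),np.cos(h),0])
def seg(img,cam):
    big=cv2.resize(img,None,fx=4,fy=4)
    for a,b in [((-55,0),(290,0)),((290,0),(290,-47))]:
        P=[tuple(int(v) for v in np.round(4*proj(cam,c+q[0]*rx+q[1]*ry)+1.5)) for q in (a,b)]
        cv2.line(big,P[0],P[1],(0,0,255),1)
    return big
cv2.imwrite("pics/c2.png",np.hstack([seg(im,"top")[560:1160,1820:2200],np.pad(seg(sc,"scene")[600:960,300:720],((0,240),(0,0),(0,0)))]))
T=c+15*rx+(19-6)*-np.cross(rx,ry); R=rodR(-14.1,30); up=-R[:,2]
print("grasp tcp",T)
s=telemetry.state();R0=np.array(s["tcp_rot"])
Rm=R0@Ro.from_rotvec([0,0,1.4]).as_matrix()
plan([([400,200,300],Rm,12),(T+90*up,R,18)],0)
E
```

```text
bracket [595.47 315.52  -0.05] -34.763287696285516
front plate [520.63 132.87  75.  ]
front plate [507.74 130.06  75.  ]
front plate [485.88 422.19  75.  ]
front plate [475.8  424.75  75.  ]
back [728.29 154.09  75.  ]
back [715.12 153.1   75.  ]
back [682.38 444.38  75.  ]
tray [433.07  32.    34.  ]
grasp tcp [ 491.9  -365.75   74.24]
[{"offset":[-28.0, -27.5, -7.5],"twist":[-0.0, -0.0, 0.117],"jaw":0},{"offset":[-31.0, -24.0, -7.5],"twist":[-0.0, -0.0, 0.117],"jaw":0},{"offset":[-33.5, -20.0, -7.5],"twist":[-0.0, -0.0, 0.117],"jaw":0},{"offset":[-35.5, -16.0, -7.5],"twist":[-0.0, -0.0, 0.117],"jaw":0},{"offset":[-37.5, -12.0, -7.5],"twist":[-0.0, -0.0, 0.116],"jaw":0},{"offset":[-38.5, -7.5, -7.5],"twist":[-0.0, -0.0, 0.117],"jaw":0},{"offset":[-39.0, -3.0, -7.5],"twist":[-0.0, -0.0, 0.116],"jaw":0},{"offset":[-39.0, 1.5, -7.5],"twist":[-0.0, -0.0, 0.117],"jaw":0},{"offset":[-39.0, 6.0, -7.5],"twist":[-0.0, -0.0, 0.116],"jaw":0},{"offset":[-37.5, 10.5, -7.5],"twist":[-0.0, -0.0, 0.117],"jaw":0},{"offset":[-36.5, 15.0, -7.0],"twist":[-0.0, -0.0, 0.116],"jaw":0},{"offset":[-34.0, 19
[... 615 characters left out ...]
, 24.0, 7.0],"twist":[-0.025, 0.022, 0.094],"jaw":0},{"offset":[-18.0, 25.5, 7.0],"twist":[-0.025, 0.021, 0.093],"jaw":0},{"offset":[-16.0, 27.0, 7.0],"twist":[-0.025, 0.022, 0.094],"jaw":0},{"offset":[-13.5, 28.0, 7.5],"twist":[-0.025, 0.021, 0.093],"jaw":0}]
[{"offset":[-11.0, 29.0, 8.0],"twist":[-0.025, 0.022, 0.094],"jaw":0},{"offset":[-8.0, 29.5, 8.5],"twist":[-0.025, 0.021, 0.093],"jaw":0},{"offset":[-5.5, 30.0, 9.5],"twist":[-0.025, 0.022, 0.094],"jaw":0},{"offset":[-3.0, 30.5, 10.0],"twist":[-0.025, 0.021, 0.093],"jaw":0},{"offset":[-0.5, 30.0, 10.5],"twist":[-0.025, 0.022, 0.094],"jaw":0},{"offset":[2.0, 30.0, 11.5],"twist":[-0.025, 0.021, 0.093],"jaw":0}]
end [ 448.2 -354.8  152.2]
```

View pics/c2.png

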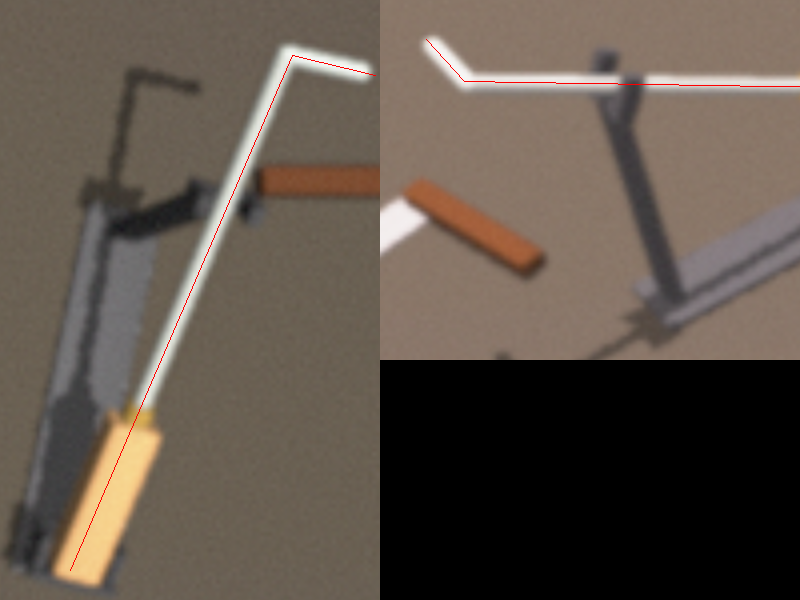

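The overlay agrees with the picture to about 2 mm, and the rod's heading is nearer -13.5°. I'm moving above the handle now.

>>> drive_tool:
  rows:
    - {"offset": [-28.0, -27.5, -7.5], "twist": [0, 0, 0.117], "jaw": 0}
    - {"offset": [-31.0, -24.0, -7.5], "twist": [0, 0, 0.117], "jaw": 0}
    - {"offset": [-33.5, -20.0, -7.5], "twist": [0, 0, 0.117], "jaw": 0}
    - {"offset": [-35.5, -16.0, -7.5], "twist": [0, 0, 0.117], "jaw": 0}
    - {"offset": [-37.5, -12.0, -7.5], "twist": [0, 0, 0.116], "jaw": 0}
    - {"offset": [-38.5, -7.5, -7.5], "twist": [0, 0, 0.117], "jaw": 0}
    - {"offset": [-39.0, -3.0, -7.5], "twist": [0, 0, 0.116], "jaw": 0}
    - {"offset": [-39.0, 1.5, -7.5], "twist": [0, 0, 0.117], "jaw": 0}
    - {"offset": [-39.0, 6.0, -7.5], "twist": [0, 0, 0.116], "jaw": 0}
    - {"offset": [-37.5, 10.5, -7.5], "twist": [0, 0, 0.117], "jaw": 0}
    - {"offset": [-36.5, 15.0, -7.0], "twist": [0, 0, 0.116], "jaw": 0}
    - {"offset": [-34.0, 19.5, -7.5], "twist": [0, 0, 0.117], "jaw": 0}

```text
time: 3.0
eef_pos: [400.7, 198.3, 300.9]
tcp_rot: [[0.093, 0.996, 0.001], [0.996, -0.093, 0.0], [0.001, 0.001, -1.0]]
wrist_force: [0.3, 0.8, 0.3]
opening: 85.1
grasp_force: 0.0
```

>>> drive_tool:
  rows:
    - {"offset": [-30.5, 5.5, 8.0], "twist": [-0.025, 0.021, 0.094], "jaw": 0}
    - {"offset": [-30.0, 8.0, 8.0], "twist": [-0.025, 0.021, 0.094], "jaw": 0}
    - {"offset": [-29.5, 10.5, 7.5], "twist": [-0.025, 0.021, 0.094], "jaw": 0}
    - {"offset": [-28.5, 13.0, 7.0], "twist": [-0.025, 0.021, 0.094], "jaw": 0}
    - {"offset": [-27.0, 15.5, 7.0], "twist": [-0.025, 0.022, 0.094], "jaw": 0}
    - {"offset": [-25.5, 18.0, 6.5], "twist": [-0.025, 0.021, 0.093], "jaw": 0}
    - {"offset": [-24.0, 20.0, 6.5], "twist": [-0.025, 0.022, 0.094], "jaw": 0}
    - {"offset": [-22.0, 22.0, 6.5], "twist": [-0.025, 0.021, 0.093], "jaw": 0}
    - {"offset": [-20.5, 24.0, 7.0], "twist": [-0.025, 0.022, 0.094], "jaw": 0}
    - {"offset": [-18.0, 25.5, 7.0], "twist": [-0.025, 0.021, 0.093], "jaw": 0}
    - {"offset": [-16.0, 27.0, 7.0], "twist": [-0.025, 0.022, 0.094], "jaw": 0}
    - {"offset": [-13.5, 28.0, 7.5], "twist": [-0.025, 0.021, 0.093], "jaw": 0}

```text
time: 4.0
eef_pos: [431.7, -172.0, 201.9]
tcp_rot: [[0.876, 0.313, 0.367], [0.33, -0.944, 0.015], [0.351, 0.108, -0.93]]
wrist_force: [0.5, 0.4, 0.3]
opening: 85.6
grasp_force: 0.0
```

>>> drive_tool:
  rows:
    - {"offset": [-11.0, 29.0, 8.0], "twist": [-0.025, 0.022, 0.094], "jaw": 0}
    - {"offset": [-8.0, 29.5, 8.5], "twist": [-0.025, 0.021, 0.093], "jaw": 0}
    - {"offset": [-5.5, 30.0, 9.5], "twist": [-0.025, 0.022, 0.094], "jaw": 0}
    - {"offset": [-3.0, 30.5, 10.0], "twist": [-0.025, 0.021, 0.093], "jaw": 0}
    - {"offset": [-0.5, 30.0, 10.5], "twist": [-0.025, 0.022, 0.094], "jaw": 0}
    - {"offset": [2.0, 30.0, 11.5], "twist": [-0.025, 0.021, 0.093], "jaw": 0}
    - {"offset": [0, 0, 0], "twist": [0, 0, 0], "jaw": 0}

```text
time: 4.58
eef_pos: [447.2, -358.4, 150.7]
tcp_rot: [[0.839, -0.25, 0.483], [-0.217, -0.968, -0.125], [0.499, 0.0, -0.866]]
wrist_force: [-1.1, 0.5, -1.1]
opening: 85.3
grasp_force: 0.0
```

```bash
cat > k.py <<'E'
from h import *
np.set_printoptions(precision=2,suppress=True)
c=np.array([473,-361,78.]);HD=-13.5
Rr=rodR(HD,30);rx,ry,rz=Rr[:,0],-Rr[:,1],-Rr[:,2]
T=c+15*rx-13*rz
gy=np.radians(6.6);go=np.array([516,136,0.]);gx=np.array([np.cos(gy),np.sin(gy),0]);gyv=np.array([-np.sin(gy),np.cos(gy),0])
def G(x,y,z): return go+x*gx+y*gyv+[0,0,z]
def inG(p): d=np.array(p)-go; return np.array([d@gx,d@gyv,d[2]])
E
python3 - <<'E'
from k import *
s=telemetry.state();print(s["eef_pos"],s["joint_positions"],s["time"]);print(np.array(s["tcp_rot"])-Rr)
plan([(T+40*rz,Rr,4),(T,Rr,6),(T,Rr,2)],0)
E
```

```text
[ 447.18 -358.39  150.7 ] [-56.98  -5.05 122.89  29.57  43.09  29.05] 4.5833
[[-0.   -0.02 -0.  ]
 [-0.01  0.   -0.01]
 [-0.    0.   -0.  ]]
[{"offset":[0.0, -1.0, 12.0],"twist":[0.002, 0.0, -0.004],"jaw":0},{"offset":[0.5, -1.0, 12.5],"twist":[0.002, 0.0, -0.004],"jaw":0},{"offset":[0.0, -1.0, 12.0],"twist":[0.002, 0.0, -0.003],"jaw":0},{"offset":[0.5, -1.0, 12.5],"twist":[0.003, 0.001, -0.004],"jaw":0},{"offset":[-0.0, 0.0, 6.5],"twist":[-0.0, -0.0, 0.0],"jaw":0},{"offset":[-0.0, 0.0, 6.5],"twist":[-0.0, -0.0, 0.0],"jaw":0},{"offset":[-0.0, 0.0, 6.5],"twist":[-0.0, -0.0, 0.0],"jaw":0},{"offset":[-0.0, 0.0, 7.0],"twist":[-0.0, -0.0, 0.0],"jaw":0},{"offset":[-0.0, 0.0, 6.5],"twist":[-0.0, -0.0, 0.0],"jaw":0},{"offset":[-0.0, 0.0, 7.0],"twist":[-0.0, -0.0, 0.0],"jaw":0},{"offset":[-0.0, 0.0, -0.0],"twist":[-0.0, -0.0, 0.0],"jaw":0},{"offset":[-0.0, 0.0, -0.0],"twist":[-0.0, -0.0, 0.0],"jaw":0}]
end [ 492.2 -365.4   74.1]
```

>>> drive_tool:
  rows:
    - {"offset": [0.0, -1.0, 12.0], "twist": [0.002, 0.0, -0.004], "jaw": 0}
    - {"offset": [0.5, -1.0, 12.5], "twist": [0.002, 0.0, -0.004], "jaw": 0}
    - {"offset": [0.0, -1.0, 12.0], "twist": [0.002, 0.0, -0.003], "jaw": 0}
    - {"offset": [0.5, -1.0, 12.5], "twist": [0.003, 0.001, -0.004], "jaw": 0}
    - {"offset": [0, 0, 6.5], "twist": [0, 0, 0], "jaw": 0}
    - {"offset": [0, 0, 6.5], "twist": [0, 0, 0], "jaw": 0}
    - {"offset": [0, 0, 6.5], "twist": [0, 0, 0], "jaw": 0}
    - {"offset": [0, 0, 7], "twist": [0, 0, 0], "jaw": 0}
    - {"offset": [0, 0, 6.5], "twist": [0, 0, 0], "jaw": 0}
    - {"offset": [0, 0, 7], "twist": [0, 0, 0], "jaw": 0}
    - {"offset": [0, 0, 0], "twist": [0, 0, 0], "jaw": 0}
    - {"offset": [0, 0, 0], "twist": [0, 0, 0], "jaw": 0}

```text
time: 5.58
eef_pos: [493.2, -361.2, 75.1]
tcp_rot: [[0.843, -0.226, 0.487], [-0.196, -0.974, -0.113], [0.5, -0.001, -0.866]]
wrist_force: [-0.1, -0.2, -0.4]
opening: 85.2
grasp_force: 0.0
```

```bash
python3 - <<'E'
from k import *
s=telemetry.state();p=np.array(s["eef_pos"]);print(p-T,Rr.T@(p-T),s["wrist_force"]);print(np.array(s["tcp_rot"])-Rr)
im,d=snapshot("top")
sc,_=snapshot("scene")
cv2.imwrite("pics/c3.png",np.hstack([cv2.resize(im[170:300,440:540],None,fx=4,fy=4),cv2.resize(sc[110:240,100:200],None,fx=4,fy=4)]))
E
```

```text
[1.27 4.38 0.85] [ 0.61 -4.56 -0.63] [-0.1  -0.17 -0.43]
[[ 0.    0.01  0.  ]
 [ 0.01 -0.    0.  ]
 [ 0.   -0.    0.  ]]
```

View pics/c3.png

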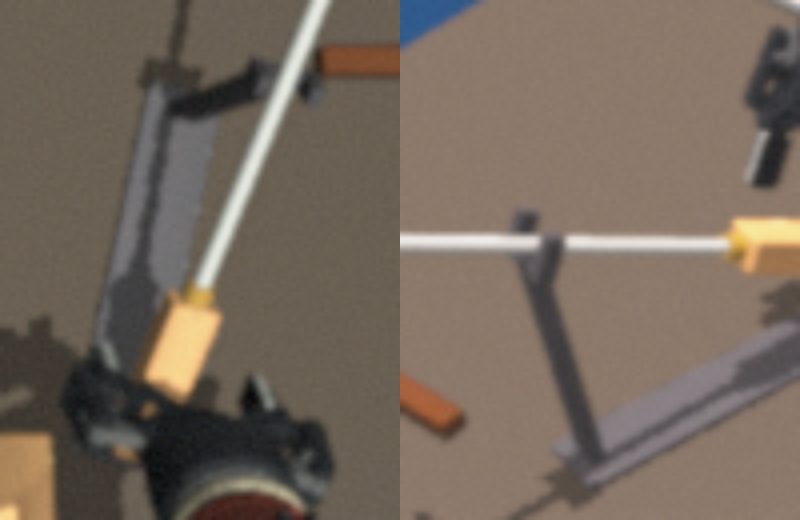

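```bash
python3 - <<'E'
from k import *
s=telemetry.state();p=np.array(s["eef_pos"]);R=np.array(s["tcp_rot"])
for cam,o in (("top",(440,170)),("scene",(100,110))):
    for n,q in (("tcp",p),("f+",p+R@[0,43,-13]),("f-",p+R@[0,-43,-13]),("T",T),("handle front top",c+55*rx+13*rz)): print(cam,n,(proj(cam,q)-o)*4)
    print(tip_of(cam,"rod"))
E
```

```text
top tcp [159.18 342.06]
top f+ [231.88 368.07]
top f- [ 94.56 336.34]
top T [164.83 344.34]
top handle front top [196.63 308.32]
[{'point': [478.9, 264.6], 'score': 0.64}]
scene tcp [384.88 265.4 ]
scene f+ [353.8  215.51]
scene f- [428.65 281.25]
scene T [382.2  263.68]
scene handle front top [342.91 227.73]
[{'point': [200.6, 173.0], 'score': 0.85}]
```

The fingers stand on either side of the handle, with the handle axis at about (170,342) in the zoomed crop. The TCP is about 4.5 mm off to the left, so I'll correct that and close.

>>> drive_tool:
  rows:
    - {"offset": [-0.5, 2.5, 0.5], "twist": [0, 0, 0.005], "jaw": 0}
    - {"offset": [0, 2, 0], "twist": [0, 0, 0.005], "jaw": 0}
    - {"offset": [0, 0, 0], "twist": [0, 0, 0], "jaw": 0.3}
    - {"offset": [0, 0, 0], "twist": [0, 0, 0], "jaw": 1}
    - {"offset": [0, 0, 0], "twist": [0, 0, 0], "jaw": 1}
    - {"offset": [0, 0, 0], "twist": [0, 0, 0], "jaw": 1}
    - {"offset": [0, 0, 0], "twist": [0, 0, 0], "jaw": 1}
    - {"offset": [0, 0, 0], "twist": [0, 0, 0], "jaw": 1}

```text
time: 6.45
eef_pos: [491.9, -365.6, 75.2]
tcp_rot: [[0.841, -0.234, 0.488], [-0.205, -0.972, -0.113], [0.5, -0.005, -0.866]]
wrist_force: [-4.5, 1.5, 3.5]
opening: 27.7
grasp_force: 58.7
```

```bash
python3 - <<'E'
from k import *
s=telemetry.state();p=np.array(s["eef_pos"]);print(p-T,Rr.T@(p-T),s["wrist_force"],s["opening"],s["grasp_force"]);print(np.array(s["tcp_rot"])-Rr)
E
```

```text
[-0.06 -0.08  0.99] [ 0.46  0.09 -0.87] [-4.46  1.55  3.47] 27.696060040064097 58.696056604385376
[[-0. -0.  0.]
 [-0.  0.  0.]
 [ 0. -0.  0.]]
```

```bash
python3 - <<'E'
from k import *
s=telemetry.state();p=np.array(s["eef_pos"]);np.savez("grasp.npz",p=p,R=np.array(s["tcp_rot"]))
R=np.array(s["tcp_rot"]);Rg=rodR(96.6,0)
plan([(p+60*rz,R,5),([520,-270,200],rodR(20,10),8),([573,-164,200],Rg,11)],1)
E
```

```text
[{"offset":[0.0, -0.0, -12.0],"twist":[0.0, 0.0, 0.0],"jaw":1},{"offset":[0.0, -0.0, -12.0],"twist":[0.0, 0.0, 0.0],"jaw":1},{"offset":[0.0, -0.0, -12.0],"twist":[0.0, 0.0, 0.0],"jaw":1},{"offset":[0.0, -0.0, -12.0],"twist":[0.0, 0.0, 0.0],"jaw":1},{"offset":[0.0, -0.0, -12.0],"twist":[0.0, 0.0, 0.0],"jaw":1},{"offset":[8.5, -12.5, -5.5],"twist":[0.025, -0.043, -0.069],"jaw":1},{"offset":[9.0, -12.0, -5.5],"twist":[0.025, -0.043, -0.069],"jaw":1},{"offset":[9.5, -11.5, -6.0],"twist":[0.024, -0.043, -0.069],"jaw":1},{"offset":[10.0, -11.0, -6.0],"twist":[0.024, -0.042, -0.069],"jaw":1},{"offset":[10.5, -10.5, -6.0],"twist":[0.025, -0.043, -0.07],"jaw":1},{"offset":[11.0, -10.0, -6.5],"twist":[0.024, -0.042, -0.069],"jaw":1},{"offset":[11.0, -9.5, -6.5],"twist":[0.025, -0.043, -0.07],"jaw":1}]
[{"offset":[11.5, -8.5, -7.0],"twist":[0.024, -0.042, -0.069],"jaw":1},{"offset":[7.5, -7.5, 1.5],"twist":[0.011, -0.013, -0.121],"jaw":1},{"offset":[8.5, -6.5, 1.5],"twist":[0.011, -0.013, -0.121],"jaw":1},{"offset":[9.5, -5.5, 1.5],"twist":[0.011, -0.014, -0.121],"jaw":1},{"offset":[10.0, -4.0, 1.0],"twist":[0.011, -0.014, -0.121],"jaw":1},{"offset":[10.5, -3.0, 1.0],"twist":[0.01, -0.014, -0.121],"jaw":1},{"offset":[10.5, -1.5, 1.0],"twist":[0.01, -0.013, -0.121],"jaw":1},{"offset":[10.5, -0.5, 1.0],"twist":[0.011, -0.013, -0.121],"jaw":1},{"offset":[10.5, 1.0, 0.5],"twist":[0.011, -0.014, -0.122],"jaw":1},{"offset":[10.5, 2.5, 0.5],"twist":[0.01, -0.013, -0.121],"jaw":1},{"offset":[10.5, 3.5, 0.5],"twist":[0.011, -0.014, -0.122],"jaw":1},{"offset":[9.5, 5.0, -0.0],"twist":[0.01, -0.013, -0.121],"jaw":1}]
end [ 573.  -164.   199.9]
```

>>> drive_tool:
  rows:
    - {"offset": [0, 0, -12], "twist": [0, 0, 0], "jaw": 1}
    - {"offset": [0, 0, -12], "twist": [0, 0, 0], "jaw": 1}
    - {"offset": [0, 0, -12], "twist": [0, 0, 0], "jaw": 1}
    - {"offset": [0, 0, -12], "twist": [0, 0, 0], "jaw": 1}
    - {"offset": [0, 0, -12], "twist": [0, 0, 0], "jaw": 1}
    - {"offset": [8.5, -12.5, -5.5], "twist": [0.025, -0.043, -0.069], "jaw": 1}
    - {"offset": [9, -12, -5.5], "twist": [0.025, -0.043, -0.069], "jaw": 1}
    - {"offset": [9.5, -11.5, -6], "twist": [0.024, -0.043, -0.069], "jaw": 1}
    - {"offset": [10, -11, -6], "twist": [0.024, -0.042, -0.069], "jaw": 1}
    - {"offset": [10.5, -10.5, -6], "twist": [0.025, -0.043, -0.07], "jaw": 1}
    - {"offset": [11, -10, -6.5], "twist": [0.024, -0.042, -0.069], "jaw": 1}
    - {"offset": [11, -9.5, -6.5], "twist": [0.025, -0.043, -0.07], "jaw": 1}

```text
time: 7.45
eef_pos: [512.8, -280.6, 190.6]
tcp_rot: [[0.939, 0.275, 0.207], [0.271, -0.961, 0.05], [0.213, 0.01, -0.977]]
wrist_force: [-0.2, -0.3, -1.0]
opening: 27.5
grasp_force: 60.6
```

>>> drive_tool:
  rows:
    - {"offset": [11.5, -8.5, -7], "twist": [0.024, -0.042, -0.069], "jaw": 1}
    - {"offset": [7.5, -7.5, 1.5], "twist": [0.011, -0.013, -0.121], "jaw": 1}
    - {"offset": [8.5, -6.5, 1.5], "twist": [0.011, -0.013, -0.121], "jaw": 1}
    - {"offset": [9.5, -5.5, 1.5], "twist": [0.011, -0.014, -0.121], "jaw": 1}
    - {"offset": [10, -4, 1], "twist": [0.011, -0.014, -0.121], "jaw": 1}
    - {"offset": [10.5, -3, 1], "twist": [0.01, -0.014, -0.121], "jaw": 1}
    - {"offset": [10.5, -1.5, 1], "twist": [0.01, -0.013, -0.121], "jaw": 1}
    - {"offset": [10.5, -0.5, 1], "twist": [0.011, -0.013, -0.121], "jaw": 1}
    - {"offset": [10.5, 1, 0.5], "twist": [0.011, -0.014, -0.122], "jaw": 1}
    - {"offset": [10.5, 2.5, 0.5], "twist": [0.01, -0.013, -0.121], "jaw": 1}
    - {"offset": [10.5, 3.5, 0.5], "twist": [0.011, -0.014, -0.122], "jaw": 1}
    - {"offset": [9.5, 5, 0], "twist": [0.01, -0.013, -0.121], "jaw": 1}

```text
time: 8.45
eef_pos: [573.2, -163.5, 198.7]
tcp_rot: [[-0.12, 0.993, -0.001], [0.993, 0.12, 0.0], [0.0, -0.001, -1.0]]
wrist_force: [0.1, 0.0, -1.4]
opening: 27.3
grasp_force: 60.6
```

>>> drive_tool:
  rows:
    - {"offset": [0, 0, 0], "twist": [0, 0, 0], "jaw": 1}
    - {"offset": [0, 0, 0], "twist": [0, 0, 0], "jaw": 1}
    - {"offset": [0, 0, 0], "twist": [0, 0, 0], "jaw": 1}

```text
time: 8.7
eef_pos: [572.9, -164.6, 199.2]
tcp_rot: [[-0.111, 0.994, -0.0], [0.994, 0.111, 0.0], [0.0, -0.0, -1.0]]
wrist_force: [-0.9, 0.1, -0.6]
opening: 27.4
grasp_force: 60.7
```

```bash
cat > ov.py <<'E'
from k import *
def rodpose(s):
    p=np.array(s["eef_pos"]);R=np.array(s["tcp_rot"]);g=np.load("grasp.npz")
    # rod origin and axes in tool frame at grasp
    o=g["R"].T@(c-g["p"]); return p+R@o, R@(g["R"].T@np.column_stack([rx,ry,rz]))
def overlay(cam,im,s,box,name,k=3):
    o,A=rodpose(s);x0,y0,x1,y1=box
    big=cv2.resize(im[y0:y1,x0:x1],None,fx=k,fy=k,interpolation=cv2.INTER_CUBIC)
    for a,b in [((-55,0,0),(290,0,0)),((290,0,0),(290,-47,0))]:
        P=[tuple(int(v) for v in (proj(cam,o+A@q)-[x0,y0]+.5)*k) for q in (a,b)]
        cv2.line(big,P[0],P[1],(0,0,255),1)
    cv2.imwrite(name,big); return o,A
E
python3 - <<'E'
from ov import *
s=telemetry.state();im,_=snapshot("top")
o,A=overlay("top",im,s,(180,150,440,300),"pics/c4.png")
print("tcp",s["eef_pos"],inG(s["eef_pos"]),"hook",inG(o+A@[290,0,0]),"joints",s["joint_positions"],s["opening"])
Rg=rodR(96.6,0)
plan([(G(22,-305,11),Rg,12),(G(22,-120,11),Rg,12)],1)
E
```

```text
tcp [ 572.89 -164.55  199.18] [  21.97 -305.1   199.18] hook [ 22.11 -30.56 211.3 ] joints [-22.78   9.52  97.1    0.02  73.4  -29.17] 27.359708748803268
[{"offset":[0.0, 0.0, 15.5],"twist":[-0.0, -0.0, -0.0],"jaw":1},{"offset":[0.0, 0.0, 15.5],"twist":[-0.0, -0.0, -0.0],"jaw":1},{"offset":[0.0, 0.0, 15.5],"twist":[-0.0, -0.0, -0.0],"jaw":1},{"offset":[0.0, 0.0, 16.0],"twist":[-0.0, -0.0, -0.0],"jaw":1},{"offset":[0.0, 0.0, 15.5],"twist":[-0.0, -0.0, -0.0],"jaw":1},{"offset":[0.0, 0.0, 16.0],"twist":[-0.0, -0.0, -0.001],"jaw":1},{"offset":[0.0, 0.0, 15.5],"twist":[-0.0, -0.0, -0.0],"jaw":1},{"offset":[0.0, 0.0, 16.0],"twist":[-0.0, -0.0, -0.001],"jaw":1},{"offset":[0.0, 0.0, 15.5],"twist":[-0.0, -0.0, -0.0],"jaw":1},{"offset":[0.0, 0.0, 16.0],"twist":[-0.0, -0.0, -0.001],"jaw":1},{"offset":[0.0, 0.0, 15.5],"twist":[-0.0, -0.0, -0.0],"jaw":1},{"offset":[0.5, 0.0, 16.0],"twist":[-0.0, -0.0, -0.001],"jaw":1}]
[{"offset":[15.5, 0.0, -0.0],"twist":[-0.0, -0.0, 0.0],"jaw":1},{"offset":[15.5, 0.0, -0.0],"twist":[-0.0, -0.0, 0.0],"jaw":1},{"offset":[15.5, 0.0, -0.0],"twist":[-0.0, -0.0, 0.0],"jaw":1},{"offset":[15.5, 0.0, -0.0],"twist":[-0.0, -0.0, 0.0],"jaw":1},{"offset":[15.5, 0.0, -0.0],"twist":[-0.0, -0.0, 0.0],"jaw":1},{"offset":[15.5, 0.0, -0.0],"twist":[-0.0, -0.0, 0.0],"jaw":1},{"offset":[15.5, 0.0, -0.0],"twist":[-0.0, -0.0, 0.0],"jaw":1},{"offset":[15.5, 0.0, -0.0],"twist":[-0.0, -0.0, 0.0],"jaw":1},{"offset":[15.0, 0.0, -0.0],"twist":[-0.0, -0.0, 0.0],"jaw":1},{"offset":[15.5, 0.0, -0.0],"twist":[-0.0, -0.0, 0.0],"jaw":1},{"offset":[15.0, 0.0, -0.0],"twist":[-0.0, -0.0, 0.0],"jaw":1},{"offset":[15.5, 0.0, -0.0],"twist":[-0.0, -0.0, 0.0],"jaw":1}]
end [551.5  19.5  10.9]
```

View pics/c4.png

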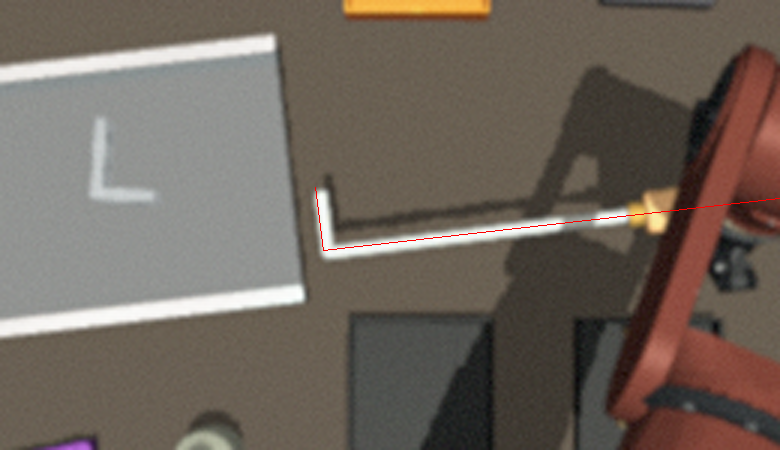

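The rod is level at the mouth: hook corner at (325,252) in the crop, tine pointing up, and the overlay within about 2 mm. I'll lower it and go in along the front plate.

>>> drive_tool:
  rows:
    - {"offset": [0, 0, 15.5], "twist": [0, 0, 0], "jaw": 1}
    - {"offset": [0, 0, 15.5], "twist": [0, 0, 0], "jaw": 1}
    - {"offset": [0, 0, 15.5], "twist": [0, 0, 0], "jaw": 1}
    - {"offset": [0, 0, 16], "twist": [0, 0, 0], "jaw": 1}
    - {"offset": [0, 0, 15.5], "twist": [0, 0, 0], "jaw": 1}
    - {"offset": [0, 0, 16], "twist": [0, 0, 0], "jaw": 1}
    - {"offset": [0, 0, 15.5], "twist": [0, 0, 0], "jaw": 1}
    - {"offset": [0, 0, 16], "twist": [0, 0, 0], "jaw": 1}
    - {"offset": [0, 0, 15.5], "twist": [0, 0, 0], "jaw": 1}
    - {"offset": [0, 0, 16], "twist": [0, 0, 0], "jaw": 1}
    - {"offset": [0, 0, 15.5], "twist": [0, 0, 0], "jaw": 1}
    - {"offset": [0, 0, 15], "twist": [0, 0, -0.004], "jaw": 1}

```text
time: 9.75
eef_pos: [573.0, -165.2, 11.4]
tcp_rot: [[-0.114, 0.993, 0.001], [0.993, 0.114, 0.0], [0.0, 0.001, -1.0]]
wrist_force: [-0.7, 0.1, -1.3]
opening: 27.6
grasp_force: 60.6
```

>>> drive_tool:
  rows:
    - {"offset": [15.5, 0, 0], "twist": [0, 0, 0], "jaw": 1}
    - {"offset": [15.5, 0, 0], "twist": [0, 0, 0], "jaw": 1}
    - {"offset": [15.5, 0, 0], "twist": [0, 0, 0], "jaw": 1}
    - {"offset": [15.5, 0, 0], "twist": [0, 0, 0], "jaw": 1}
    - {"offset": [15.5, 0, 0], "twist": [0, 0, 0], "jaw": 1}
    - {"offset": [15.5, 0, 0], "twist": [0, 0, 0], "jaw": 1}
    - {"offset": [15.5, 0, 0], "twist": [0, 0, 0], "jaw": 1}
    - {"offset": [15.5, 0, 0], "twist": [0, 0, 0], "jaw": 1}
    - {"offset": [0, 0, 0], "twist": [0, 0, 0], "jaw": 1}
    - {"offset": [0, 0, 0], "twist": [0, 0, 0], "jaw": 1}

```text
time: 10.58
eef_pos: [559.2, -39.5, 13.2]
tcp_rot: [[-0.12, 0.993, 0.002], [0.993, 0.12, -0.0], [-0.0, 0.002, -1.0]]
wrist_force: [0.2, 0.0, -1.4]
opening: 27.5
grasp_force: 60.6
```

```bash
python3 - <<'E'
from ov import *
from fit import fit_bracket
s=telemetry.state();im,_=snapshot("top")
o,A=overlay("top",im,s,(150,150,410,300),"pics/c5.png")
print("tcp",s["eef_pos"],inG(s["eef_pos"]),"hook",inG(o+A@[290,0,0]),s["wrist_force"])
b,f=fit_bracket(im,[596,316,-.06]);print("br",b,f,inG([*b[:2],0]))
E
```

```text
tcp [559.17 -39.47  13.19] [  22.72 -179.27   13.19] hook [20.32 95.26 25.09] [ 0.2   0.03 -1.37]
br [595.62 315.39  -0.05] -34.71256335560304 [ 99.71 169.05   0.  ]
```

View pics/c5.png

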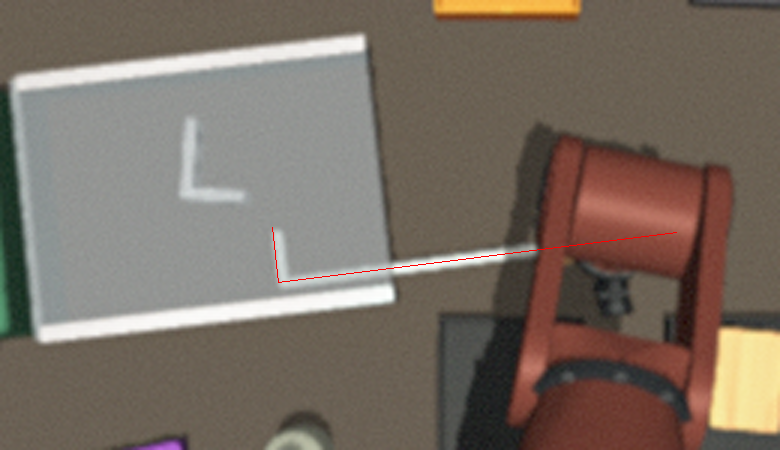

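The hook corner is at (285,278) in the crop, clear of the front plate and below the bracket, whose corner is at (184,196). The real hook is about 4 mm short of the overlay, so I'll allow for that.

```bash
python3 - <<'E'
from ov import *
Rg=rodR(96.6,0)
plan([(G(23,-79,11),Rg,8),(G(23,-79,11),Rg,1)],1)
E
```

```text
[{"offset":[12.5, 0.0, 0.5],"twist":[0.0, 0.0, 0.001],"jaw":1},{"offset":[12.5, 0.0, 0.0],"twist":[0.0, 0.0, 0.0],"jaw":1},{"offset":[12.5, 0.0, 0.5],"twist":[0.0, 0.0, 0.001],"jaw":1},{"offset":[12.5, 0.0, 0.0],"twist":[0.0, 0.0, 0.0],"jaw":1},{"offset":[13.0, 0.0, 0.5],"twist":[0.001, 0.0, 0.001],"jaw":1},{"offset":[12.5, 0.0, 0.0],"twist":[0.0, 0.0, 0.0],"jaw":1},{"offset":[13.0, 0.0, 0.5],"twist":[0.001, 0.0, 0.001],"jaw":1},{"offset":[12.5, 0.5, 0.0],"twist":[0.0, 0.001, 0.0],"jaw":1},{"offset":[0.0, -0.0, 0.0],"twist":[0.0, -0.0, 0.0],"jaw":1}]
end [548.1  60.   11.1]
```

>>> drive_tool:
  rows:
    - {"offset": [12.5, 0, 0.5], "twist": [0, 0, 0.001], "jaw": 1}
    - {"offset": [12.5, 0, 0], "twist": [0, 0, 0], "jaw": 1}
    - {"offset": [12.5, 0, 0.5], "twist": [0, 0, 0.001], "jaw": 1}
    - {"offset": [12.5, 0, 0], "twist": [0, 0, 0], "jaw": 1}
    - {"offset": [13, 0, 0.5], "twist": [0, 0, 0.001], "jaw": 1}
    - {"offset": [12.5, 0, 0], "twist": [0, 0, 0], "jaw": 1}
    - {"offset": [13, 0, 0.5], "twist": [0, 0, 0.001], "jaw": 1}
    - {"offset": [12.5, 0.5, 0], "twist": [0, 0, 0], "jaw": 1}
    - {"offset": [0, 0, 0], "twist": [0, 0, 0], "jaw": 1}

```text
time: 11.38
eef_pos: [547.1, 61.9, 10.1]
tcp_rot: [[-0.116, 0.993, -0.0], [0.993, 0.116, 0.001], [0.001, 0.0, -1.0]]
wrist_force: [-0.7, -0.7, -1.1]
opening: 27.4
grasp_force: 60.7
```

>>> drive_tool:
  rows:
    - {"offset": [0, 8, 0], "twist": [0, 0, 0], "jaw": 1}
    - {"offset": [0, 8, 0], "twist": [0, 0, 0], "jaw": 1}
    - {"offset": [0, 8, 0], "twist": [0, 0, 0], "jaw": 1}
    - {"offset": [0, 8, 0], "twist": [0, 0, 0], "jaw": 1}
    - {"offset": [0, 8, 0], "twist": [0, 0, 0], "jaw": 1}
    - {"offset": [0, 8, 0], "twist": [0, 0, 0], "jaw": 1}
    - {"offset": [0, 6, 0], "twist": [0, 0, 0], "jaw": 1}
    - {"offset": [0, 0, 0], "twist": [0, 0, 0], "jaw": 1}
    - {"offset": [0, 0, 0], "twist": [0, 0, 0], "jaw": 1}

```text
time: 12.13
eef_pos: [601.6, 65.4, 10.2]
tcp_rot: [[-0.113, 0.994, 0.0], [0.994, 0.113, 0.0], [0.0, 0.0, -1.0]]
wrist_force: [0.3, 0.3, -1.0]
opening: 27.7
grasp_force: 60.6
```

```bash
python3 - <<'E'
from ov import *
s=telemetry.state();im,_=snapshot("top")
o,A=overlay("top",im,s,(150,150,350,280),"pics/c6.png",4)
print("tcp",s["eef_pos"],inG(s["eef_pos"]),"hook",inG(o+A@[290,0,0]),s["wrist_force"],s["opening"])
E
```

```text
tcp [601.64  65.38  10.2 ] [ 76.96 -80.    10.2 ] hook [ 76.47 194.54  22.3 ] [ 0.35  0.31 -1.01] 27.74469013191317
```

View pics/c6.png

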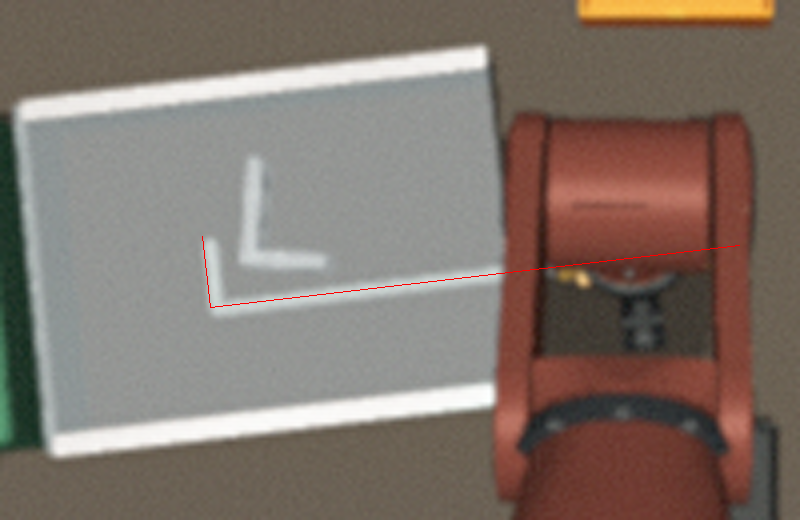

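The tine's tip (211,240) is behind the long leg and the shank is about 14 mm from the short leg. I'll go 12 mm further across, then draw it out steadily.

>>> drive_tool:
  rows:
    - {"offset": [0, 6, 0], "twist": [0, 0, 0], "jaw": 1}
    - {"offset": [0, 6, 0], "twist": [0, 0, 0], "jaw": 1}
    - {"offset": [-5, 0, 0], "twist": [0, 0, 0], "jaw": 1}
    - {"offset": [-6, 0, 0], "twist": [0, 0, 0], "jaw": 1}
    - {"offset": [-6, 0, 0], "twist": [0, 0, 0], "jaw": 1}
    - {"offset": [-6, 0, 0], "twist": [0, 0, 0], "jaw": 1}
    - {"offset": [-7, 0, 0], "twist": [0, 0, 0], "jaw": 1}
    - {"offset": [-7, 0, 0], "twist": [0, 0, 0], "jaw": 1}
    - {"offset": [-7, 0, 0], "twist": [0, 0, 0], "jaw": 1}
    - {"offset": [-7, 0, 0], "twist": [0, 0, 0], "jaw": 1}
    - {"offset": [-7, 0, 0], "twist": [0, 0, 0], "jaw": 1}
    - {"offset": [-7, 0, 0], "twist": [0, 0, 0], "jaw": 1}

```text
time: 13.18
eef_pos: [620.7, 1.5, 10.3]
tcp_rot: [[-0.113, 0.994, 0.001], [0.994, 0.113, 0.0], [0.0, 0.001, -1.0]]
wrist_force: [0.7, 0.3, -2.1]
opening: 27.6
grasp_force: 60.6
```

```bash
python3 - <<'E'
from ov import *
from fit import fit_bracket
s=telemetry.state();im,_=snapshot("top")
o,A=rodpose(s);H=inG(o+A@[290,0,0])
print("tcp",inG(s["eef_pos"]),"hook",H,s["wrist_force"],s["opening"])
for t in (.1,-.05):
  for dx in (102,95): 
    w=G(dx,H[1]-8,0);b,f=fit_bracket(im,[w[0],w[1],t]);print("br",b,f,inG([*b[:2],0]))
E
```

```text
tcp [  88.55 -145.65   10.28] hook [ 88.07 128.89  22.38] [ 0.74  0.31 -2.13] 27.607615185753534
br [602.22 269.2    0.09] -31.74933588460595 [100.96 122.41   0.  ]
br [602.19 269.2    0.09] -31.75039842115092 [100.93 122.41   0.  ]
br [602.23 269.28   0.09] -31.75193258002023 [100.98 122.49   0.  ]
br [602.17 269.33   0.09] -31.75584834233494 [100.93 122.55   0.  ]
```

The bracket follows: y is now 122 mm and it sits square to the tine. I'll keep pulling.

>>> drive_tool:
  rows:
    - {"offset": [-9, 0, 0], "twist": [0, 0, 0], "jaw": 1}
    - {"offset": [-10, 0, 0], "twist": [0, 0, 0], "jaw": 1}
    - {"offset": [-10, 0, 0], "twist": [0, 0, 0], "jaw": 1}
    - {"offset": [-10, 0, 0], "twist": [0, 0, 0], "jaw": 1}
    - {"offset": [-10, 0, 0], "twist": [0, 0, 0], "jaw": 1}
    - {"offset": [-10, 0, 0], "twist": [0, 0, 0], "jaw": 1}
    - {"offset": [-10, 0, 0], "twist": [0, 0, 0], "jaw": 1}
    - {"offset": [-10, 0, 0], "twist": [0, 0, 0], "jaw": 1}
    - {"offset": [-10, 0, 0], "twist": [0, 0, 0], "jaw": 1}
    - {"offset": [-10, 0, 0], "twist": [0, 0, 0], "jaw": 1}
    - {"offset": [-10, 0, 0], "twist": [0, 0, 0], "jaw": 1}
    - {"offset": [-10, 0, 0], "twist": [0, 0, 0], "jaw": 1}

```text
time: 14.23
eef_pos: [634.2, -117.0, 10.2]
tcp_rot: [[-0.113, 0.994, 0.0], [0.994, 0.113, 0.0], [0.0, 0.001, -1.0]]
wrist_force: [0.5, 1.1, -1.1]
opening: 27.4
grasp_force: 60.6
```

>>> drive_tool:
  rows:
    - {"offset": [-10, 0, 0], "twist": [0, 0, 0], "jaw": 1}
    - {"offset": [-10, 0, 0], "twist": [0, 0, 0], "jaw": 1}
    - {"offset": [-10, 0, 0], "twist": [0, 0, 0], "jaw": 1}
    - {"offset": [-10, 0, 0], "twist": [0, 0, 0], "jaw": 1}
    - {"offset": [-9, 0, 0], "twist": [0, 0, 0], "jaw": 1}
    - {"offset": [-8, 0, 0], "twist": [0, 0, 0], "jaw": 1}
    - {"offset": [-6, 0, 0], "twist": [0, 0, 0], "jaw": 1}
    - {"offset": [-3, 0, 0], "twist": [0, 0, 0], "jaw": 1}
    - {"offset": [0, 0, 0], "twist": [0, 0, 0], "jaw": 1}
    - {"offset": [0, 0, 0], "twist": [0, 0, 0], "jaw": 1}

```text
time: 15.07
eef_pos: [641.7, -181.9, 10.2]
tcp_rot: [[-0.113, 0.994, 0.001], [0.994, 0.113, 0.0], [0.0, 0.001, -1.0]]
wrist_force: [-0.3, 0.5, -1.9]
opening: 27.5
grasp_force: 60.6
```

```bash
python3 - <<'E'
from ov import *
from fit import fit_bracket
s=telemetry.state();im,_=snapshot("top")
o,A=overlay("top",im,s,(240,130,440,280),"pics/c7.png",4);H=inG(o+A@[290,0,0])
print("tcp",s["eef_pos"],inG(s["eef_pos"]),"hook",H,s["wrist_force"],s["opening"])
w=G(100,H[1]-8,0);b,f=fit_bracket(im,[w[0],w[1],.1]);print("br",b,f,inG([*b[:2],0]))
E
```

```text
tcp [ 641.72 -181.85   10.23] [  88.36 -330.2    10.23] hook [ 87.88 -55.65  22.23] [-0.31  0.5  -1.94] 27.492799777617453
br [621.65  81.3    0.15] -95.70244141962135 [ 98.67 -66.48   0.  ]
```

View pics/c7.png

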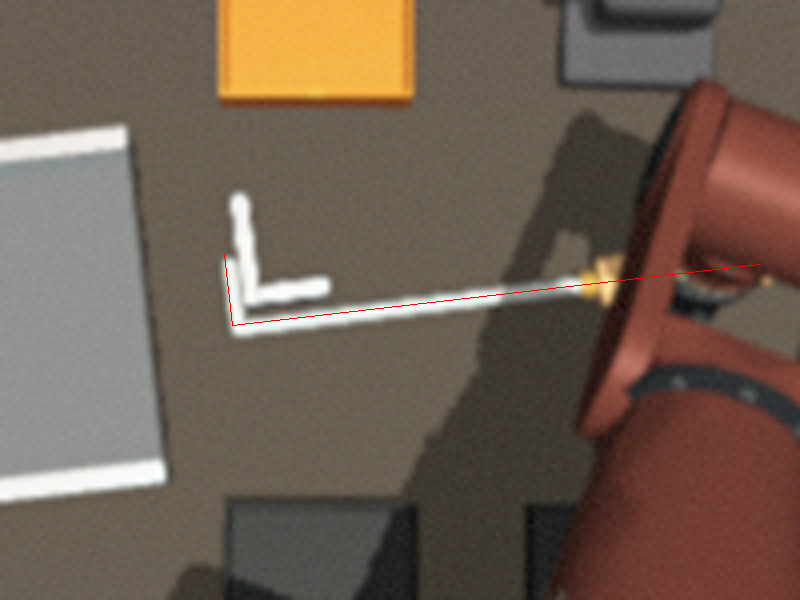

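The bracket is right out in the open: its corner is at (250,298) in the crop, about 66 mm outside the mouth. I'll free the hook and return the rod.

```bash
python3 - <<'E'
from ov import *
s=telemetry.state();p=np.array(s["eef_pos"]);R=np.array(s["tcp_rot"]);g=np.load("grasp.npz")
q=p+R@[6,-5,0.]
plan([(q,R,2),(q+[0,0,60],R,5),([600,-180,200],rodR(85,3),6),([530,-260,210],rodR(20,10),11),(g["p"]+60*rz,g["R"],8),(g["p"]+60*rz,g["R"],4)],1)
E
```

```text
[{"offset":[3.0, -2.5, 0.0],"twist":[0.0, 0.0, 0.0],"jaw":1},{"offset":[3.0, -2.5, 0.0],"twist":[0.0, 0.0, 0.0],"jaw":1},{"offset":[0.0, 0.0, -12.0],"twist":[0.0, 0.0, 0.0],"jaw":1},{"offset":[0.0, 0.0, -12.0],"twist":[0.0, 0.0, 0.0],"jaw":1},{"offset":[0.0, 0.0, -12.0],"twist":[0.0, 0.0, 0.0],"jaw":1},{"offset":[0.0, 0.0, -12.0],"twist":[0.0, 0.0, 0.0],"jaw":1},{"offset":[0.0, 0.0, -12.0],"twist":[0.0, 0.0, 0.0],"jaw":1},{"offset":[0.0, -6.0, -21.5],"twist":[-0.001, 0.009, 0.034],"jaw":1},{"offset":[0.0, -6.0, -21.5],"twist":[-0.001, 0.009, 0.033],"jaw":1},{"offset":[0.0, -6.0, -21.5],"twist":[-0.001, 0.008, 0.034],"jaw":1},{"offset":[0.0, -6.0, -22.0],"twist":[-0.001, 0.009, 0.033],"jaw":1},{"offset":[0.0, -6.0, -21.5],"twist":[-0.0, 0.008, 0.034],"jaw":1}]
[{"offset":[0.0, -6.0, -22.0],"twist":[-0.001, 0.009, 0.033],"jaw":1},{"offset":[-7.5, -5.5, -1.5],"twist":[-0.012, 0.01, 0.103],"jaw":1},{"offset":[-8.5, -5.0, -1.5],"twist":[-0.012, 0.01, 0.103],"jaw":1},{"offset":[-8.5, -4.0, -1.5],"twist":[-0.012, 0.01, 0.102],"jaw":1},{"offset":[-9.0, -3.0, -1.5],"twist":[-0.012, 0.01, 0.10
[... 607 characters left out ...]
 0.069],"jaw":1},{"offset":[-13.0, 10.0, 7.5],"twist":[-0.025, 0.042, 0.069],"jaw":1},{"offset":[-12.5, 11.0, 7.0],"twist":[-0.024, 0.042, 0.069],"jaw":1},{"offset":[-12.0, 11.5, 7.0],"twist":[-0.025, 0.043, 0.07],"jaw":1},{"offset":[-12.0, 12.5, 6.5],"twist":[-0.024, 0.042, 0.069],"jaw":1},{"offset":[-11.0, 13.0, 6.5],"twist":[-0.025, 0.043, 0.07],"jaw":1},{"offset":[-10.5, 13.5, 6.5],"twist":[-0.024, 0.042, 0.069],"jaw":1},{"offset":[0.0, 0.0, -0.0],"twist":[-0.0, 0.0, 0.0],"jaw":1},{"offset":[0.0, 0.0, -0.0],"twist":[-0.0, 0.0, 0.0],"jaw":1},{"offset":[0.0, 0.0, -0.0],"twist":[-0.0, 0.0, 0.0],"jaw":1},{"offset":[0.0, 0.0, -0.0],"twist":[-0.0, 0.0, 0.0],"jaw":1}]
end [ 462.7 -358.6  127. ]
```

>>> drive_tool:
  rows:
    - {"offset": [3, -2.5, 0], "twist": [0, 0, 0], "jaw": 1}
    - {"offset": [3, -2.5, 0], "twist": [0, 0, 0], "jaw": 1}
    - {"offset": [0, 0, -12], "twist": [0, 0, 0], "jaw": 1}
    - {"offset": [0, 0, -12], "twist": [0, 0, 0], "jaw": 1}
    - {"offset": [0, 0, -12], "twist": [0, 0, 0], "jaw": 1}
    - {"offset": [0, 0, -12], "twist": [0, 0, 0], "jaw": 1}
    - {"offset": [0, 0, -12], "twist": [0, 0, 0], "jaw": 1}
    - {"offset": [0, -6, -21.5], "twist": [-0.001, 0.009, 0.034], "jaw": 1}
    - {"offset": [0, -6, -21.5], "twist": [-0.001, 0.009, 0.033], "jaw": 1}
    - {"offset": [0, -6, -21.5], "twist": [-0.001, 0.008, 0.034], "jaw": 1}
    - {"offset": [0, -6, -22], "twist": [-0.001, 0.009, 0.033], "jaw": 1}
    - {"offset": [0, -6, -21.5], "twist": [0, 0.008, 0.034], "jaw": 1}

```text
time: 16.12
eef_pos: [605.9, -179.8, 180.8]
tcp_rot: [[0.056, 0.998, 0.005], [0.998, -0.056, 0.043], [0.043, 0.002, -0.999]]
wrist_force: [0.1, -0.7, -0.4]
opening: 27.2
grasp_force: 60.7
```

>>> drive_tool:
  rows:
    - {"offset": [0, -6, -22], "twist": [-0.001, 0.009, 0.033], "jaw": 1}
    - {"offset": [-7.5, -5.5, -1.5], "twist": [-0.012, 0.01, 0.103], "jaw": 1}
    - {"offset": [-8.5, -5, -1.5], "twist": [-0.012, 0.01, 0.103], "jaw": 1}
    - {"offset": [-8.5, -4, -1.5], "twist": [-0.012, 0.01, 0.102], "jaw": 1}
    - {"offset": [-9, -3, -1.5], "twist": [-0.012, 0.01, 0.103], "jaw": 1}
    - {"offset": [-9.5, -2, -2], "twist": [-0.012, 0.01, 0.102], "jaw": 1}
    - {"offset": [-9.5, -1, -2], "twist": [-0.011, 0.01, 0.103], "jaw": 1}
    - {"offset": [-9.5, 0, -2], "twist": [-0.012, 0.01, 0.102], "jaw": 1}
    - {"offset": [-9.5, 1, -2], "twist": [-0.012, 0.009, 0.103], "jaw": 1}
    - {"offset": [-9, 2, -2], "twist": [-0.011, 0.01, 0.102], "jaw": 1}
    - {"offset": [-9, 2.5, -2.5], "twist": [-0.012, 0.009, 0.103], "jaw": 1}
    - {"offset": [-9, 3.5, -2.5], "twist": [-0.011, 0.01, 0.102], "jaw": 1}

```text
time: 17.12
eef_pos: [529.3, -260.5, 211.5]
tcp_rot: [[0.927, 0.337, 0.165], [0.332, -0.941, 0.059], [0.175, 0.0, -0.985]]
wrist_force: [0.1, 0.1, -1.1]
opening: 27.3
grasp_force: 60.7
```

>>> drive_tool:
  rows:
    - {"offset": [-13.5, 8.5, 8], "twist": [-0.025, 0.043, 0.069], "jaw": 1}
    - {"offset": [-13.5, 9.5, 8], "twist": [-0.025, 0.043, 0.069], "jaw": 1}
    - {"offset": [-13, 10, 7.5], "twist": [-0.025, 0.042, 0.069], "jaw": 1}
    - {"offset": [-12.5, 11, 7], "twist": [-0.024, 0.042, 0.069], "jaw": 1}
    - {"offset": [-12, 11.5, 7], "twist": [-0.025, 0.043, 0.07], "jaw": 1}
    - {"offset": [-12, 12.5, 6.5], "twist": [-0.024, 0.042, 0.069], "jaw": 1}
    - {"offset": [-11, 13, 6.5], "twist": [-0.025, 0.043, 0.07], "jaw": 1}
    - {"offset": [-10.5, 13.5, 6.5], "twist": [-0.024, 0.042, 0.069], "jaw": 1}
    - {"offset": [0, 0, 0], "twist": [0, 0, 0], "jaw": 1}
    - {"offset": [0, 0, 0], "twist": [0, 0, 0], "jaw": 1}
    - {"offset": [0, 0, 0], "twist": [0, 0, 0], "jaw": 1}
    - {"offset": [0, 0, 0], "twist": [0, 0, 0], "jaw": 1}

```text
time: 18.12
eef_pos: [464.0, -359.3, 129.1]
tcp_rot: [[0.841, -0.232, 0.489], [-0.202, -0.973, -0.114], [0.502, -0.003, -0.865]]
wrist_force: [0.2, 0.3, -1.3]
opening: 27.6
grasp_force: 60.7
```

```bash
python3 - <<'E'
from ov import *
s=telemetry.state();p=np.array(s["eef_pos"]);g=np.load("grasp.npz");R=np.array(s["tcp_rot"])
print(g["R"].T@(p-g["p"]),Ro.from_matrix(g["R"].T@R).as_rotvec(),s["opening"],s["time"])
im,_=snapshot("top");sc,_=snapshot("scene")
overlay("top",im,s,(440,140,560,290),"pics/a.png",3);overlay("scene",sc,s,(80,110,220,260),"pics/b.png",3)
cv2.imwrite("pics/c8.png",np.hstack([cv2.imread("pics/a.png"),cv2.imread("pics/b.png")]))
plan([(g["p"]+30*rz,g["R"],4),(g["p"],g["R"],6)],1)
E
```

```text
[  2.22   0.15 -60.93] [-0.  0. -0.] 27.594268768014153 18.1167
[{"offset":[-0.5, -0.0, 7.5],"twist":[0.0, -0.0, 0.001],"jaw":1},{"offset":[-0.5, -0.0, 7.5],"twist":[0.0, -0.0, 0.0],"jaw":1},{"offset":[-0.5, -0.0, 8.0],"twist":[0.0, -0.001, 0.001],"jaw":1},{"offset":[-0.5, -0.0, 7.5],"twist":[0.0, -0.0, 0.0],"jaw":1},{"offset":[0.0, 0.0, 5.0],"twist":[0.0, -0.0, 0.0],"jaw":1},{"offset":[0.0, 0.0, 5.0],"twist":[0.0, -0.0, 0.0],"jaw":1},{"offset":[0.0, 0.0, 5.0],"twist":[0.0, -0.0, 0.0],"jaw":1},{"offset":[0.0, 0.0, 5.0],"twist":[0.0, -0.0, 0.0],"jaw":1},{"offset":[0.0, 0.0, 5.0],"twist":[0.0, -0.0, 0.0],"jaw":1},{"offset":[0.0, 0.0, 5.0],"twist":[0.0, -0.0, 0.0],"jaw":1}]
end [ 491.8 -365.5   75.3]
```

View pics/c8.png

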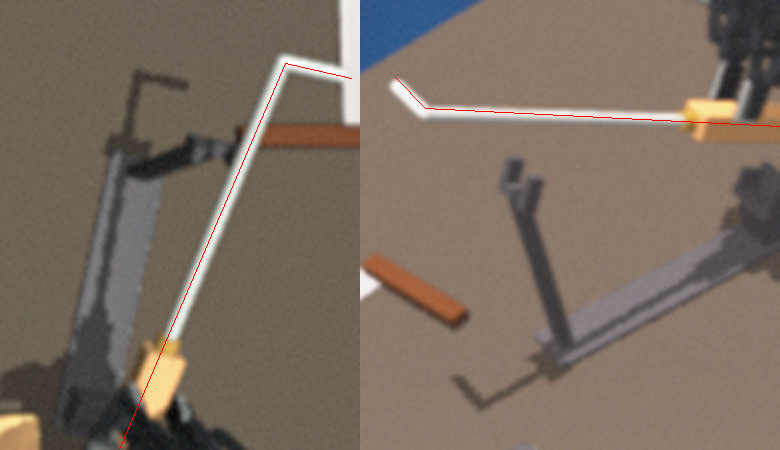

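The rod is still as gripped and lies above the rest in line with the fork. I'll lower it, kept about 1 mm forward of the stop.

>>> drive_tool:
  rows:
    - {"offset": [-0.5, 0, 7.5], "twist": [0, 0, 0], "jaw": 1}
    - {"offset": [-0.5, 0, 7.5], "twist": [0, 0, 0], "jaw": 1}
    - {"offset": [0, 0, 8], "twist": [0, 0, 0], "jaw": 1}
    - {"offset": [0, 0, 7.5], "twist": [0, 0, 0], "jaw": 1}
    - {"offset": [0, 0, 5], "twist": [0, 0, 0], "jaw": 1}
    - {"offset": [0, 0, 5], "twist": [0, 0, 0], "jaw": 1}
    - {"offset": [0, 0, 5], "twist": [0, 0, 0], "jaw": 1}
    - {"offset": [0, 0, 5], "twist": [0, 0, 0], "jaw": 1}
    - {"offset": [0, 0, 5], "twist": [0, 0, 0], "jaw": 1}
    - {"offset": [0, 0, 4.5], "twist": [0, 0, 0], "jaw": 1}
    - {"offset": [0, 0, 0], "twist": [0, 0, 0], "jaw": 1}
    - {"offset": [0, 0, 0], "twist": [0, 0, 0], "jaw": 1}

```text
time: 19.22
eef_pos: [493.1, -367.6, 76.7]
tcp_rot: [[0.839, -0.237, 0.491], [-0.205, -0.972, -0.117], [0.505, -0.002, -0.863]]
wrist_force: [6.1, -2.3, 0.0]
opening: 27.1
grasp_force: 68.9
```

```bash
python3 - <<'E'
from ov import *
s=telemetry.state();p=np.array(s["eef_pos"]);g=np.load("grasp.npz");R=np.array(s["tcp_rot"])
print(g["R"].T@(p-g["p"]),Ro.from_matrix(g["R"].T@R).as_rotvec(),s["opening"],s["wrist_force"])
E
```

```text
[ 2.17  1.67 -0.45] [-0.  0.  0.] 27.143299056609695 [ 6.07 -2.33  0.02]
```

>>> drive_tool:
  rows:
    - {"offset": [0, 0, 0], "twist": [0, 0, 0], "jaw": 0.5}
    - {"offset": [0, 0, 0], "twist": [0, 0, 0], "jaw": 0.3}
    - {"offset": [0, 0, 0], "twist": [0, 0, 0], "jaw": 0.1}
    - {"offset": [0, 0, 0], "twist": [0, 0, 0], "jaw": 0.1}
    - {"offset": [0, 0, -6], "twist": [0, 0, 0], "jaw": 0.1}
    - {"offset": [0, 0, -12], "twist": [0, 0, 0], "jaw": 0.1}
    - {"offset": [0, 0, -15], "twist": [0, 0, 0], "jaw": 0.1}
    - {"offset": [0, 0, -20], "twist": [0, 0, 0], "jaw": 0.1}
    - {"offset": [0, 0, -20], "twist": [0, 0, 0], "jaw": 0.1}
    - {"offset": [0, 0, -20], "twist": [0, 0, 0], "jaw": 0.1}
    - {"offset": [0, 0, 0], "twist": [0, 0, 0], "jaw": 0.1}

```text
time: 20.13
eef_pos: [445.9, -356.5, 159.2]
tcp_rot: [[0.839, -0.235, 0.49], [-0.203, -0.972, -0.118], [0.504, -0.0, -0.864]]
wrist_force: [0.4, -1.5, -0.5]
opening: 76.9
grasp_force: 0.0
```

```bash
python3 - <<'E'
from ov import *
from fit import fit_bracket
s=telemetry.state();g=np.load("grasp.npz")
im,_=snapshot("top");sc,_=snapshot("scene")
old=cv2.imread("pics/top0.png").astype(int);od=cv2.imread("pics/scene0.png").astype(int)
print("diff fork region",abs(im.astype(int)-old)[150:230,485:560].mean(),abs(sc.astype(int)-od)[155:200,80:180].mean())
print("rod",[onz("top",*x["point"],78) for x in tip_of("top","rod")],[onz("scene",*x["point"],78) for x in tip_of("scene","rod")],[onz("scene",*x["point"],178) for x in tip_of("scene","rest_fork")])
b,f=fit_bracket(im,[622,81,.13]);print("br",b,f,inG([*b[:2],0]))
cv2.imwrite("pics/c9.png",np.hstack([cv2.resize(im[140:290,440:560],None,fx=3,fy=3),cv2.resize(sc[110:260,80:220],None,fx=3,fy=3)]))
# grasp bracket: long leg, tool y along bracket y
x,y,t=b;bx=np.array([np.cos(t),np.sin(t),0]);by=np.array([-np.sin(t),np.cos(t),0])
gp=np.array([x,y,0])+28*bx-5*by; print("grasp",gp,s["joint_positions"])
E
```

```text
diff fork region 10.650277777777777 5.334370370370371
rod [] [array([ 472.87, -362.95,   78.  ])] [array([ 630.76, -407.24,  178.  ])]
br [621.48  82.12   0.13] -111.17458606786826 [ 98.59 -65.64   0.  ]
grasp [649.9   80.93   0.  ] [-57.39  -6.   122.83  29.92  44.43  28.02]
```

View pics/c9.png

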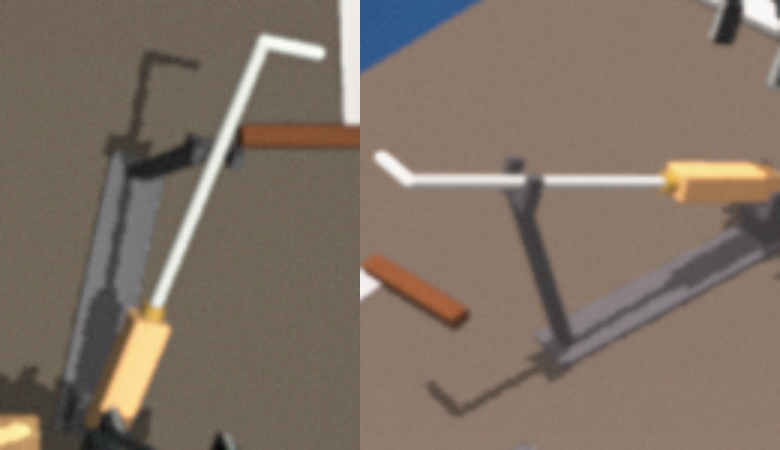

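The rod is back: tail in the seat and shank in the fork. Next I'll go above the bracket's long leg.

```bash
python3 - <<'E'
from ov import *
s=telemetry.state();R=np.array(s["tcp_rot"]);p=np.array(s["eef_pos"])
plan([(p+[0,60,50],R,3),([651,82,150],rodR(7.4,0),15),([651,82,100],rodR(7.4,0),4),([651,82,100],rodR(7.4,0),2)],.3)
E
```

```text
[{"offset":[4.0, -19.5, -16.5],"twist":[0.0, 0.0, 0.0],"jaw":0.3},{"offset":[4.5, -19.5, -16.5],"twist":[0.0, 0.0, 0.0],"jaw":0.3},{"offset":[4.0, -19.5, -17.0],"twist":[0.0, 0.0, 0.0],"jaw":0.3},{"offset":[4.5, -27.5, 7.0],"twist":[0.006, -0.034, -0.024],"jaw":0.3},{"offset":[5.5, -27.5, 7.0],"twist":[0.006, -0.035, -0.024],"jaw":0.3},{"offset":[6.5, -27.0, 7.0],"twist":[0.006, -0.034, -0.024],"jaw":0.3},{"offset":[7.5, -27.0, 7.0],"twist":[0.006, -0.035, -0.024],"jaw":0.3},{"offset":[8.0, -27.0, 6.5],"twist":[0.006, -0.034, -0.024],"jaw":0.3},{"offset":[9.0, -26.5, 6.5],"twist":[0.006, -0.035, -0.024],"jaw":0.3},{"offset":[10.0, -26.5, 6.5],"twist":[0.006, -0.034, -0.024],"jaw":0.3},{"offset":[10.5, -26.0, 6.5],"twist":[0.006, -0.035, -0.024],"jaw":0.3},{"offset":[11.5, -25.5, 6.0],"twist":[0.006, -0.034, -0.024],"jaw":0.3}]
[{"offset":[12.5, -25.5, 5.5],"twist":[0.006, -0.035, -0.024],"jaw":0.3},{"offset":[13.0, -25.0, 5.5],"twist":[0.006, -0.034, -0.024],"jaw":0.3},{"offset":[14.0, -24.5, 5.0],"twist":[0.006, -0.035, -0.024],"jaw":0.3},{"offset":[15.0, -24.0, 5.0],"twist":[0.006, -0.034, -0.023],"jaw":0.3},{"offset":[15.5, -24.0, 4.5],"twist":[0.006, -0.035, -0.024],"jaw":0.3},{"offset":[16.0, -23.5, 4.0],"twist":[0.005, -0.034, -0.023],"jaw":0.3},{"offset":[0.0, 0.0, 12.5],"twist":[0.0, -0.0, -0.0],"jaw":0.3},{"offset":[0.0, 0.0, 12.5],"twist":[0.0, -0.0, -0.0],"jaw":0.3},{"offset":[0.0, 0.0, 12.5],"twist":[0.0, -0.0, -0.0],"jaw":0.3},{"offset":[0.0, 0.0, 12.5],"twist":[0.0, -0.0, -0.0],"jaw":0.3},{"offset":[0.0, 0.0, -0.0],"twist":[0.0, -0.0, -0.0],"jaw":0.3},{"offset":[0.0, 0.0, -0.0],"twist":[0.0, -0.0, -0.0],"jaw":0.3}]
end [650.8  82.   99.9]
```

>>> drive_tool:
  rows:
    - {"offset": [4, -19.5, -16.5], "twist": [0, 0, 0], "jaw": 0.3}
    - {"offset": [4.5, -19.5, -16.5], "twist": [0, 0, 0], "jaw": 0.3}
    - {"offset": [4, -19.5, -17], "twist": [0, 0, 0], "jaw": 0.3}
    - {"offset": [4.5, -27.5, 7], "twist": [0.006, -0.034, -0.024], "jaw": 0.3}
    - {"offset": [5.5, -27.5, 7], "twist": [0.006, -0.035, -0.024], "jaw": 0.3}
    - {"offset": [6.5, -27, 7], "twist": [0.006, -0.034, -0.024], "jaw": 0.3}
    - {"offset": [7.5, -27, 7], "twist": [0.006, -0.035, -0.024], "jaw": 0.3}
    - {"offset": [8, -27, 6.5], "twist": [0.006, -0.034, -0.024], "jaw": 0.3}
    - {"offset": [9, -26.5, 6.5], "twist": [0.006, -0.035, -0.024], "jaw": 0.3}
    - {"offset": [10, -26.5, 6.5], "twist": [0.006, -0.034, -0.024], "jaw": 0.3}
    - {"offset": [10.5, -26, 6.5], "twist": [0.006, -0.035, -0.024], "jaw": 0.3}
    - {"offset": [11.5, -25.5, 6], "twist": [0.006, -0.034, -0.024], "jaw": 0.3}

```text
time: 21.38
eef_pos: [568.9, -67.0, 170.3]
tcp_rot: [[0.979, -0.014, 0.204], [-0.009, -1.0, -0.024], [0.205, 0.021, -0.979]]
wrist_force: [1.3, 0.3, -0.4]
opening: 59.5
grasp_force: 0.0
```

>>> drive_tool:
  rows:
    - {"offset": [12.5, -25.5, 5.5], "twist": [0.006, -0.035, -0.024], "jaw": 0.3}
    - {"offset": [13, -25, 5.5], "twist": [0.006, -0.034, -0.024], "jaw": 0.3}
    - {"offset": [14, -24.5, 5], "twist": [0.006, -0.035, -0.024], "jaw": 0.3}
    - {"offset": [15, -24, 5], "twist": [0.006, -0.034, -0.023], "jaw": 0.3}
    - {"offset": [15.5, -24, 4.5], "twist": [0.006, -0.035, -0.024], "jaw": 0.3}
    - {"offset": [16, -23.5, 4], "twist": [0.005, -0.034, -0.023], "jaw": 0.3}
    - {"offset": [0, 0, 12.5], "twist": [0, 0, 0], "jaw": 0.3}
    - {"offset": [0, 0, 12.5], "twist": [0, 0, 0], "jaw": 0.3}
    - {"offset": [0, 0, 12.5], "twist": [0, 0, 0], "jaw": 0.3}
    - {"offset": [0, 0, 12.5], "twist": [0, 0, 0], "jaw": 0.3}
    - {"offset": [0, 0, 0], "twist": [0, 0, 0], "jaw": 0.3}
    - {"offset": [0, 0, 0], "twist": [0, 0, 0], "jaw": 0.3}

```text
time: 22.38
eef_pos: [649.3, 80.1, 98.7]
tcp_rot: [[0.992, 0.127, -0.002], [0.127, -0.992, -0.002], [-0.002, 0.002, -1.0]]
wrist_force: [-1.1, 0.2, 0.4]
opening: 59.6
grasp_force: 0.0
```

```bash
python3 - <<'E'
from ov import *
s=telemetry.state();print(s["eef_pos"],s["opening"],s["joint_positions"],Ro.from_matrix(rodR(7.4,0).T@np.array(s["tcp_rot"])).as_rotvec())
plan([([651,82,35],rodR(7.4,0),6),([651,82,8],rodR(7.4,0),5)],.3)
E
```

```text
[649.35  80.07  98.72] 59.57130654882861 [ 0.95 22.21 92.79 -0.14 65.13 83.7 ] [-0. -0.  0.]
[{"offset":[0.5, -0.5, 10.5],"twist":[0.0, 0.0, -0.0],"jaw":0.3},{"offset":[0.5, -0.5, 10.5],"twist":[0.0, 0.001, -0.0],"jaw":0.3},{"offset":[0.5, -0.0, 10.5],"twist":[0.0, 0.0, -0.0],"jaw":0.3},{"offset":[0.0, -0.5, 10.5],"twist":[0.001, 0.001, -0.001],"jaw":0.3},{"offset":[0.0, -0.0, 11.0],"twist":[0.0, 0.0, -0.0],"jaw":0.3},{"offset":[0.5, -0.5, 10.5],"twist":[0.001, 0.001, -0.001],"jaw":0.3},{"offset":[-0.0, 0.0, 5.5],"twist":[-0.0, -0.0, 0.0],"jaw":0.3},{"offset":[-0.0, 0.0, 5.5],"twist":[-0.0, -0.0, 0.0],"jaw":0.3},{"offset":[-0.0, 0.0, 5.5],"twist":[-0.0, -0.0, 0.0],"jaw":0.3},{"offset":[-0.0, 0.0, 5.5],"twist":[-0.0, -0.0, 0.0],"jaw":0.3},{"offset":[-0.0, 0.0, 5.0],"twist":[-0.0, -0.0, 0.0],"jaw":0.3}]
end [651.   82.2   8.2]
```

>>> drive_tool:
  rows:
    - {"offset": [0.5, -0.5, 10.5], "twist": [0, 0, 0], "jaw": 0.3}
    - {"offset": [0.5, -0.5, 10.5], "twist": [0, 0, 0], "jaw": 0.3}
    - {"offset": [0.5, 0, 10.5], "twist": [0, 0, 0], "jaw": 0.3}
    - {"offset": [0, -0.5, 10.5], "twist": [0, 0.001, 0], "jaw": 0.3}
    - {"offset": [0, 0, 11], "twist": [0, 0, 0], "jaw": 0.3}
    - {"offset": [0.5, -0.5, 10.5], "twist": [0, 0.001, 0], "jaw": 0.3}
    - {"offset": [0, 0, 5.5], "twist": [0, 0, 0], "jaw": 0.3}
    - {"offset": [0, 0, 5.5], "twist": [0, 0, 0], "jaw": 0.3}
    - {"offset": [0, 0, 5.5], "twist": [0, 0, 0], "jaw": 0.3}
    - {"offset": [0, 0, 5.5], "twist": [0, 0, 0], "jaw": 0.3}
    - {"offset": [0, 0, 5], "twist": [0, 0, 0], "jaw": 0.3}
    - {"offset": [0, 0, 0], "twist": [0, 0, 0], "jaw": 0.3}

```text
time: 23.38
eef_pos: [652.5, 83.1, 9.1]
tcp_rot: [[0.992, 0.128, 0.002], [0.128, -0.992, -0.002], [0.002, 0.002, -1.0]]
wrist_force: [-0.3, -0.1, -0.0]
opening: 59.8
grasp_force: 0.0
```

>>> drive_tool:
  rows:
    - {"offset": [0, 0, 0], "twist": [0, 0, 0], "jaw": 0.5}
    - {"offset": [0, 0, 0], "twist": [0, 0, 0], "jaw": 0.6}
    - {"offset": [0, 0, 0], "twist": [0, 0, 0], "jaw": 0.75}
    - {"offset": [0, 0, 0], "twist": [0, 0, 0], "jaw": 1}
    - {"offset": [0, 0, 0], "twist": [0, 0, 0], "jaw": 1}
    - {"offset": [0, 0, 0], "twist": [0, 0, 0], "jaw": 1}
    - {"offset": [0, 0, 0], "twist": [0, 0, 0], "jaw": 1}
    - {"offset": [0, 0, 0], "twist": [0, 0, 0], "jaw": 1}

```text
time: 24.05
eef_pos: [653.9, 83.1, 11.1]
tcp_rot: [[0.992, 0.129, 0.005], [0.129, -0.992, -0.002], [0.005, 0.002, -1.0]]
wrist_force: [-0.8, 0.4, 3.5]
opening: 7.8
grasp_force: 62.1
```

```bash
python3 - <<'E'
from ov import *
s=telemetry.state();p=np.array(s["eef_pos"]);R=np.array(s["tcp_rot"]);print(p,s["opening"],s["grasp_force"],s["wrist_force"])
# bracket origin is about 28 mm behind along tool x, +5 toward -tool y; target origin at tray (-35,+21), yaw 0
tr=np.array([432.5,32.5]);t=np.array([tr[0]-35+29,tr[1]+21-5,0]);print(t)
R0=rodR(0,0)
plan([(p+[0,0,75],R,6),(t+[0,0,90],R0,12),(t+[0,0,60],R0,4),(t+[0,0,60],R0,2)],1)
E
```

```text
[653.94  83.15  11.08] 7.8007927736295075 62.05008029937744 [-0.78  0.44  3.52]
[426.5  48.5   0. ]
[{"offset":[0.0, 0.0, -12.5],"twist":[0.0, 0.0, 0.0],"jaw":1},{"offset":[0.0, 0.0, -12.5],"twist":[0.0, 0.0, 0.0],"jaw":1},{"offset":[0.0, 0.0, -12.5],"twist":[0.0, 0.0, 0.0],"jaw":1},{"offset":[0.0, 0.0, -12.5],"twist":[0.0, 0.0, 0.0],"jaw":1},{"offset":[0.0, 0.0, -12.5],"twist":[0.0, 0.0, 0.0],"jaw":1},{"offset":[0.5, 0.0, -12.5],"twist":[0.0, 0.0, 0.0],"jaw":1},{"offset":[-19.0, 0.5, -0.5],"twist":[0.0, -0.0, 0.011],"jaw":1},{"offset":[-19.0, 0.5, -0.5],"twist":[0.0, -0.0, 0.011],"jaw":1},{"offset":[-19.0, 1.0, -0.5],"twist":[0.0, -0.0, 0.011],"jaw":1},{"offset":[-19.0, 1.0, -0.5],"twist":[0.0, -0.001, 0.011],"jaw":1},{"offset":[-19.0, 1.5, -0.5],"twist":[0.0, -0.0, 0.011],"jaw":1},{"offset":[-19.0, 1.5, -0.5],"twist":[0.0, -0.001, 0.011],"jaw":1}]
[{"offset":[-19.5, 1.5, -0.5],"twist":[0.0, -0.0, 0.01],"jaw":1},{"offset":[-19.0, 2.0, -0.0],"twist":[0.0, -0.001, 0.011],"jaw":1},{"offset":[-19.0, 2.0, -0.5],"twist":[0.001, -0.0, 0.01],"jaw":1},{"offset":[-19.5, 2.5, -0.0],"twist":[0.0, -0.001, 0.011],"jaw":1},{"offset":[-19.0, 2.5, -0.5],"twist":[0.001, -0.0, 0.01],"jaw":1},{"offset":[-19.5, 2.5, -0.0],"twist":[0.0, -0.001, 0.011],"jaw":1},{"offset":[0.0, 0.0, 7.5],"twist":[0.0, 0.0, -0.0],"jaw":1},{"offset":[0.0, 0.0, 7.5],"twist":[0.0, 0.0, -0.0],"jaw":1},{"offset":[0.0, 0.0, 7.5],"twist":[0.0, 0.0, -0.0],"jaw":1},{"offset":[0.0, 0.0, 7.5],"twist":[0.0, 0.0, -0.0],"jaw":1},{"offset":[0.0, 0.0, -0.0],"twist":[0.0, 0.0, -0.0],"jaw":1},{"offset":[0.0, 0.0, -0.0],"twist":[0.0, 0.0, -0.0],"jaw":1}]
end [426.3  48.6  59.9]
```

Gripped. The opening reads 7.8 mm, about 2 mm under true as it did with the handle. I'll lift and carry it over the tray.

>>> drive_tool:
  rows:
    - {"offset": [0, 0, -12.5], "twist": [0, 0, 0], "jaw": 1}
    - {"offset": [0, 0, -12.5], "twist": [0, 0, 0], "jaw": 1}
    - {"offset": [0, 0, -12.5], "twist": [0, 0, 0], "jaw": 1}
    - {"offset": [0, 0, -12.5], "twist": [0, 0, 0], "jaw": 1}
    - {"offset": [0, 0, -12.5], "twist": [0, 0, 0], "jaw": 1}
    - {"offset": [0.5, 0, -12.5], "twist": [0, 0, 0], "jaw": 1}
    - {"offset": [-19, 0.5, -0.5], "twist": [0, 0, 0.011], "jaw": 1}
    - {"offset": [-19, 0.5, -0.5], "twist": [0, 0, 0.011], "jaw": 1}
    - {"offset": [-19, 1, -0.5], "twist": [0, 0, 0.011], "jaw": 1}
    - {"offset": [-19, 1, -0.5], "twist": [0, -0.001, 0.011], "jaw": 1}
    - {"offset": [-19, 1.5, -0.5], "twist": [0, 0, 0.011], "jaw": 1}
    - {"offset": [-19, 1.5, -0.5], "twist": [0, -0.001, 0.011], "jaw": 1}

```text
time: 25.05
eef_pos: [540.1, 65.7, 89.0]
tcp_rot: [[0.998, 0.062, 0.003], [0.062, -0.998, -0.002], [0.003, 0.002, -1.0]]
wrist_force: [0.8, 0.1, -2.1]
opening: 7.5
grasp_force: 61.3
```

>>> drive_tool:
  rows:
    - {"offset": [-19.5, 1.5, -0.5], "twist": [0, 0, 0.01], "jaw": 1}
    - {"offset": [-19, 2, 0], "twist": [0, -0.001, 0.011], "jaw": 1}
    - {"offset": [-19, 2, -0.5], "twist": [0, 0, 0.01], "jaw": 1}
    - {"offset": [-19.5, 2.5, 0], "twist": [0, -0.001, 0.011], "jaw": 1}
    - {"offset": [-19, 2.5, -0.5], "twist": [0, 0, 0.01], "jaw": 1}
    - {"offset": [-19.5, 2.5, 0], "twist": [0, -0.001, 0.011], "jaw": 1}
    - {"offset": [0, 0, 7.5], "twist": [0, 0, 0], "jaw": 1}
    - {"offset": [0, 0, 7.5], "twist": [0, 0, 0], "jaw": 1}
    - {"offset": [0, 0, 7.5], "twist": [0, 0, 0], "jaw": 1}
    - {"offset": [0, 0, 7.5], "twist": [0, 0, 0], "jaw": 1}
    - {"offset": [0, 0, 0], "twist": [0, 0, 0], "jaw": 1}
    - {"offset": [0, 0, 0], "twist": [0, 0, 0], "jaw": 1}

```text
time: 26.05
eef_pos: [425.5, 48.6, 58.6]
tcp_rot: [[1.0, 0.0, -0.003], [0.0, -1.0, -0.002], [-0.003, 0.002, -1.0]]
wrist_force: [-0.7, 0.3, -2.1]
opening: 7.7
grasp_force: 61.3
```

```bash
python3 - <<'E'
from ov import *
s=telemetry.state();p=np.array(s["eef_pos"]);print(p,s["opening"],s["wrist_force"],s["tcp_rot"])
im,_=snapshot("top");sc,_=snapshot("scene")
cv2.imwrite("pics/c10.png",np.hstack([cv2.resize(im[200:320,270:370],None,fx=4,fy=4),cv2.resize(sc[180:300,285:385],None,fx=4,fy=4)]))
E
```

```text
[425.53  48.56  58.56] 7.721859661916757 [-0.73  0.3  -2.12] [[ 1.  0. -0.]
 [ 0. -1. -0.]
 [-0.  0. -1.]]
```

View pics/c10.png

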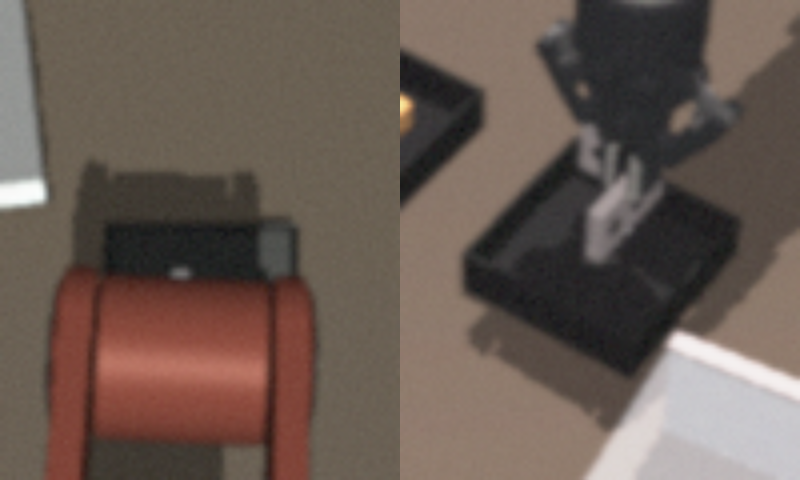

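The bracket hangs level, same way up, over the empty black tray and inside its walls. I'll lower it gently.

>>> drive_tool:
  rows:
    - {"offset": [0, 0, 7], "twist": [0, 0, 0], "jaw": 1}
    - {"offset": [0, 0, 7], "twist": [0, 0, 0], "jaw": 1}
    - {"offset": [0, 0, 7], "twist": [0, 0, 0], "jaw": 1}
    - {"offset": [0, 0, 7], "twist": [0, 0, 0], "jaw": 1}
    - {"offset": [0, 0, 6], "twist": [0, 0, 0], "jaw": 1}
    - {"offset": [0, 0, 4], "twist": [0, 0, 0], "jaw": 1}
    - {"offset": [0, 0, 2], "twist": [0, 0, 0], "jaw": 1}
    - {"offset": [0, 0, 1], "twist": [0, 0, 0], "jaw": 1}
    - {"offset": [0, 0, 1], "twist": [0, 0, 0], "jaw": 1}
    - {"offset": [0, 0, 0], "twist": [0, 0, 0], "jaw": 1}
    - {"offset": [0, 0, 0], "twist": [0, 0, 0], "jaw": 1}

```text
time: 27.07
eef_pos: [426.0, 48.4, 17.6]
tcp_rot: [[1.0, -0.0, -0.001], [-0.0, -1.0, -0.002], [-0.001, 0.002, -1.0]]
wrist_force: [0.2, 0.6, -1.9]
opening: 7.8
grasp_force: 61.3
```

>>> drive_tool:
  rows:
    - {"offset": [0, 0, 1], "twist": [0, 0, 0], "jaw": 1}
    - {"offset": [0, 0, 1], "twist": [0, 0, 0], "jaw": 1}
    - {"offset": [0, 0, 0.5], "twist": [0, 0, 0], "jaw": 1}
    - {"offset": [0, 0, 0], "twist": [0, 0, 0], "jaw": 1}
    - {"offset": [0, 0, 0], "twist": [0, 0, 0], "jaw": 1}

```text
time: 27.48
eef_pos: [425.6, 48.4, 14.8]
tcp_rot: [[1.0, -0.0, -0.001], [-0.0, -1.0, -0.002], [-0.001, 0.002, -1.0]]
wrist_force: [0.7, 0.1, -2.7]
opening: 7.9
grasp_force: 61.3
```

>>> drive_tool:
  rows:
    - {"offset": [0, 0, 1], "twist": [0, 0, 0], "jaw": 1}
    - {"offset": [0, 0, 1], "twist": [0, 0, 0], "jaw": 1}
    - {"offset": [0, 0, 0], "twist": [0, 0, 0], "jaw": 1}
    - {"offset": [0, 0, 0], "twist": [0, 0, 0], "jaw": 1}

```text
time: 27.82
eef_pos: [425.7, 48.5, 14.5]
tcp_rot: [[1.0, 0.0, -0.003], [0.0, -1.0, -0.002], [-0.003, 0.002, -1.0]]
wrist_force: [-4.8, 0.1, 12.0]
opening: 7.8
grasp_force: 63.1
```

Touchdown: 12 N upward. I'll open only part way, then rise.

>>> drive_tool:
  rows:
    - {"offset": [0, 0, -0.5], "twist": [0, 0, 0], "jaw": 0.85}
    - {"offset": [0, 0, 0], "twist": [0, 0, 0], "jaw": 0.75}
    - {"offset": [0, 0, 0], "twist": [0, 0, 0], "jaw": 0.7}
    - {"offset": [0, 0, 0], "twist": [0, 0, 0], "jaw": 0.7}
    - {"offset": [0, 0, -5], "twist": [0, 0, 0], "jaw": 0.7}
    - {"offset": [0, 0, -10], "twist": [0, 0, 0], "jaw": 0.7}
    - {"offset": [0, 0, -15], "twist": [0, 0, 0], "jaw": 0.7}
    - {"offset": [0, 0, -30], "twist": [0, 0, 0], "jaw": 0.7}
    - {"offset": [0, 0, -40], "twist": [0, 0, 0], "jaw": 0.7}
    - {"offset": [0, 0, -40], "twist": [0, 0, 0], "jaw": 0.7}
    - {"offset": [0, 0, -40], "twist": [0, 0, 0], "jaw": 0.7}
    - {"offset": [0, 0, -40], "twist": [0, 0, 0], "jaw": 0.7}

```text
time: 28.82
eef_pos: [425.5, 48.9, 236.3]
tcp_rot: [[1.0, -0.0, -0.0], [-0.0, -1.0, -0.002], [-0.0, 0.002, -1.0]]
wrist_force: [0.8, 0.5, -0.1]
opening: 25.7
grasp_force: 0.0
```

>>> drive_tool:
  rows:
    - {"offset": [0, -40, 0], "twist": [0, 0, 0], "jaw": 0.7}
    - {"offset": [0, -40, 0], "twist": [0, 0, 0], "jaw": 0.7}
    - {"offset": [0, -40, 0], "twist": [0, 0, 0], "jaw": 0.7}
    - {"offset": [0, -40, 0], "twist": [0, 0, 0], "jaw": 0.7}
    - {"offset": [0, -30, 0], "twist": [0, 0, 0], "jaw": 0.7}
    - {"offset": [0, -10, 0], "twist": [0, 0, 0], "jaw": 0.7}
    - {"offset": [0, 0, 0], "twist": [0, 0, 0], "jaw": 0.7}
    - {"offset": [0, 0, 0], "twist": [0, 0, 0], "jaw": 0.7}
    - {"offset": [0, 0, 0], "twist": [0, 0, 0], "jaw": 0.7}

```text
time: 29.57
eef_pos: [425.9, 247.6, 233.0]
tcp_rot: [[1.0, -0.001, -0.001], [-0.001, -1.0, -0.003], [-0.001, 0.003, -1.0]]
wrist_force: [0.0, -0.4, -0.6]
opening: 25.8
grasp_force: 0.0
```

```bash
python3 - <<'E'
from ov import *
from fit import fit_bracket
s=telemetry.state();p=np.array(s["eef_pos"]);print(p,s["opening"],s["wrist_force"])
im,d=snapshot("top");sc,_=snapshot("scene")
old=cv2.imread("pics/top0.png").astype(int)
b,f=fit_bracket(im,[394,52,0.]);print("br",b,f)
P=cloud("top",d);m=(P[...,2]>39)&(P[...,2]<60);m[:240]=0;m[310:]=0;m[:,:285]=0;m[:,350:]=0;print("top face z",P[m][:,2].mean(),m.sum())
print("rod diff",abs(im.astype(int)-old)[140:290,455:555].mean(),"glue",[onz("top",*x["point"],0) for x in tip_of("top","glue")],[onz("scene",*x["point"],78) for x in tip_of("scene","rod")])
a=cv2.resize(im[130:320,270:370],None,fx=3,fy=3);bb=cv2.resize(im[130:320,440:560],None,fx=3,fy=3)
cv2.imwrite("pics/c11.png",np.hstack([a,bb]))
E
```

```text
[425.94 247.59 233.04] 25.834180532323224 [ 0.04 -0.45 -0.58]
br [394.72  51.57  -0.  ] -119.09326099441395
top face z 43.53018782646817 192
rod diff 6.517022222222222 glue [array([381.85, 215.8 ,   0.  ]), array([ 438.49, -163.94,    0.  ])] [array([ 469.78, -366.17,   78.  ])]
```

View pics/c11.png

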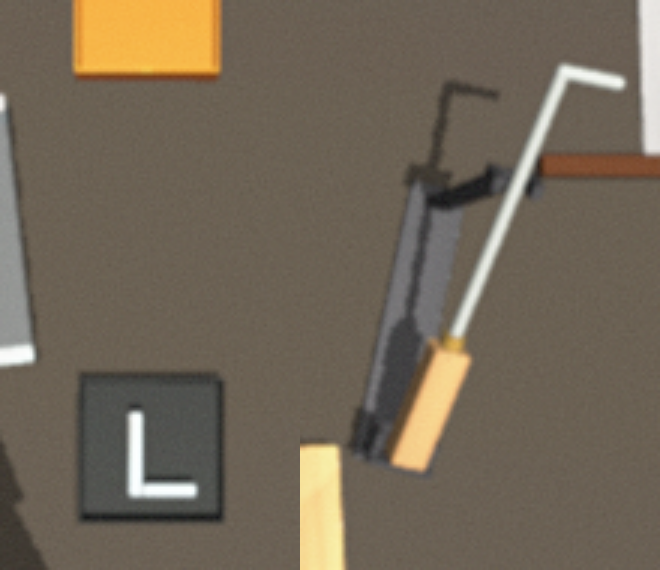

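The bracket lies flat in the empty tray: its corner is at (135,492) in the crop, it is the right way up, and its top face is at 43.5 mm. The rod is back in its seat and fork, about 3 mm sideways of where it lay. The glue bottle hasn't moved, so I'm handing in.

```bash
python3 -c "
from plant import job
print(job.job_done())"
```

```text
the job is handed in; nothing more can be done
None
```

I drew the bracket out with the hook and laid it flat in the empty black tray, then handed in at about 30 s; the rod is back on its rest, about 3 mm sideways of where it lay, and no verdict was shown.

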